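# Move frozen vegetable cakes to the tempering plate with a turner and set its dial

### The arm

A 7-joint arm with a two-finger parallel gripper is mounted at the origin on a cart in front of the work surface, level with it; the furniture and walls round the work are solid. World frame = base frame: x ahead of the robot, y to its left, z up, the work surface at z = 0. Lengths are in mm, angles in rad, forces in N, time in s.
With the tool pointing down it reaches from about 400 to 875 mm from the base axis. Payload 4.4 kg.
Tool frame: the origin (TCP) lies between the finger pads; the fingertips stand ctrl.tcp_to_tips ahead of it and the grasp point (between the pads) lies 8 mm behind it (ctrl.tcp_to_tips is the distance from the TCP to the fingertips, in mm); z points along the fingers, y is the direction in which the jaws open and shut (so a half turn about z gives the same grasp; the last joint's range is limited). The gripper opens to 85 mm and grips with 20 to 120 N. Pads are 22 mm wide; open, the fingers measure 114 mm over their backs; the gripper's body (76 mm by 85 mm) begins 54 mm behind the grasp point. The pads swing forward as they close: fully open they stand 13 mm farther back than shut.
Start: joints at [-1.177, 0.628, 0.038, 1.517, -0.027, 0.996, -0.02], TCP at [288.43, 582.517, 242.313] pointing down, gripper open.
Joint ranges: [-3.06, 3.06], [-0.37, 2.12], [-1.25, 1.32], [0.18, 2.47], [-1.1, 4.24], [0.23, 1.98], [-2.94, 2.94]. Speed limits (rad/s): [2.57, 2.57, 3.14, 3.14, 3.14, 3.14, 3.14].

### API

Orientations are given as [roll, pitch, yaw] about the fixed x, y, z axes, in that order (R = Rz(yaw) Ry(pitch) Rx(roll)).
In Python, from cell import ctrl gives the robot as it stands.
- The arm moves only by the tool send_rows, never from a script. Its argument "rows" is a list of rows, each an object of numbers: "x", "y", "z": the shift along the world's x, y, z in cm; "roll": the turn about the world's z in degrees; "claw": the closure, from 0 (fully open) to 1 (shut). A call has 1 to 5 rows; each row is the pose to reach, as a shift and turn from the pose commanded when the call began; what a row does not reach only later rows make up. A row lasts 1/12 s, in which the tool goes at most 41.7 mm and 7.16 degrees, less where a joint would pass 70% of its speed; a pose out of reach is approached as far as the arm can. A call with a gripper value outside its range is refused whole. The fingers move at their own pace and stop on an object; the grip force is fixed at half the most. Time passes only in rows, so rows that repeat a pose let the fingers close. It gives the time, the measured TCP pose, the force and the opening at its end, in the units of the state.
- ctrl.read_state(): the state, without advancing time (a new reading comes with each control period).
- ctrl.get_image(name): name is "scene" or "side" or "wrist"; returns (picture, depth): 480x640x3 uint8, blue, green, red; 480x640 float32, mm along the optical axis (not along the pixel's ray), 0 where there is no reading.
- ctrl.get_calibration(name): a dict with "intrinsics" (3x3 intrinsics, pixels), "T" (4x4, takes a point from camera to world coordinates). Camera axes: x right, y down, z forward; pixel columns grow to the right and rows downward; lengths in mm; the calibration is good to about 2 mm. A picture is of the moment at which its call begins: read the wrist's pose just before it. get_calibration takes no time and is no camera call; for the wrist camera it gives the pose at the moment of the call.
- ctrl.finish_job(): hands the job in, once; it reports no verdict.
Trained networks look in the newest picture that a camera, given by its name, has taken for a name from the list of things; names that differ only in an ending like _2 or _b are one class to them, and where a whole thing is asked for, a point or a joint stands for the part that bears it (a point fixed in the world has none). Each returns a list of dicts, best first, with "confidence" (0 to 1); they miss things now and then, are a little off and sometimes report something else, mostly with a low value. They report only what shows in the picture. A call takes as long as a camera call. They do not tell look-alikes from the thing itself.
- ctrl.recognise(camera, query): "uv" ([column, row] in pixels, amid what is visible of it).
- ctrl.regions_of(camera, query): "region" (480x640 bool, what is visible of it) and "uv" ([column, row] in pixels, amid what is visible of it).
- ctrl.place_of(camera, query): "uv" ([column, row] in pixels: a listed point, or the origin of a listed thing).
The state is a dict: "clock": time; "qpos": joint angles; "qd": joint speeds; "tau": joint torques, N m; "eef_pos": TCP position; "tool_rot": TCP orientation; "force": force on the tool from outside, world axes, zero at the start; "torque": the same for the moment, N m; "width": finger opening in mm.
Only numpy, scipy, OpenCV 4.12 (cv2) and the standard library are available. Lean on these libraries where they do the work, as an engineer would, in place of code of your own. Each camera call takes 0.05 s, during which the arm holds its last target. There are 200 camera calls.

### The job

Move every frozen vegetable cake from the blue freezer rack to the metal tempering plate with the steel turner, sliding its blade under each cake between the bars: one cake lying flat in the middle of each lane you use, none dropped, and none ever touched with the fingers. When all of them are on the plate, stand the turner back on the middle of its white mat, turn the black dial on the plate until its white pointer lines up with the red mark, and then press the green start button right in. Leave the tub and the label roll where they are.

Things in the scene. Friction and masses are not known exactly. Their poses are not given: they have to be found in the camera images.
- turner_handle (a point): middle of the black handle bar of the loose steel turner, above the middle of its foot, 80 mm over its underside. x points to the blade tip, z up. Bar 24 mm wide, 22 high, x -55 to +45 mm; a 16 x 14 mm post goes down to the flat foot. A cake is carried best with its centre at x = +97 mm
- turner_middle (a point): middle of the turner's length: 60 mm ahead of the handle point in the turner's x, 76 mm below it. Foot: 60 (x) x 70 (y) x 8 mm, centred under the handle point. Blade: flush with the foot's underside, 32 mm wide, 3 mm thick, from 30 to 150 mm ahead of the handle point. The turner (0.32 kg) stands by itself
- tool_mat: thin white mat, 220 x 110 x 3 mm, long side along its x, fixed to the table; origin at the centre of its underside. The turner stands on it at the start, blade along the mat's x or so, and goes back to its middle
- freezer_rack: blue rack, fixed, 270 (x) x 106 mm (y); origin at centre of underside. Floor 10 mm thick; three lanes along y at x = -90, 0, +90 mm. Each lane: two bars 8 mm wide, 100 long, tops at z = 34 mm, middles 29 mm either side of the lane's line, so a channel 50 mm wide, 24 deep, open at both ends; work from the -y end. One cake or none lies across the bars of each lane
- tempering_plate: metal plate, fixed; same frame, floor, lanes and bars as the freezer rack (lines at x = -90, 0, +90 mm, channel z = 10 to 34 mm), plus a grey control strip on its +y side, y = 54 to 128 mm, 24 mm high, with the dial. Enter lanes from the -y end; cakes go centred at y = 0. Rack may be left and plate right, or the reverse
- plate_lane0 (a point): middle of the tempering plate's lane at x = -90 mm, at the height of the bar tops (34 mm)
- plate_lane1 (a point): middle of the tempering plate's lane at x = 0, at the height of the bar tops
- plate_lane2 (a point): middle of the tempering plate's lane at x = +90 mm, at the height of the bar tops
- dial_pointer (a point): a point on the dial under the tip of its white pointer, 26 mm from the dial's axis. The white pointer line is on top of the dial at one end of its grip bar
- red_mark (a point): the red mark on the white ring round the dial, 26 mm from the dial's axis; it stays where it is
- dial_grip (a point): on the dial's axis at the height to grip, 61 mm above the table (plate frame x = 0, y = 91 mm). Upright black grip bar 38 mm long, 14 wide, from 36 to 68 mm above the table; the pointer end is along this point's own -x. Below it a disc 40 mm across with its top at 38 mm, and a base 64 mm across with its top at 30 mm
- dial (a joint): angle of the dial in rad: 0 when its pointer points to the plate's -x, growing clockwise as seen from above, range 0 to 6.28; turns with light friction and stays where it is left
- set_mark (a joint): angle of the red mark in rad on the same scale: the dial is set when both values are equal
- tie_tub: small white tub, 70 mm wide, 45 mm high, a bystander; origin at the centre of its underside
- label_roll: white label roll, 92 mm wide, 52 mm high, a bystander; origin at the centre of its underside
- cake0_centre (a point): centre of a round dark green frozen vegetable cake, 84 mm across and 14 mm thick, about 0.08 kg, loose; lies across the two bars of a rack lane, its centre 41 mm above the table. Absent in some starts
- cake1_centre (a point): centre of a round dark green frozen vegetable cake, 84 mm across and 14 mm thick, about 0.08 kg, loose; lies across the two bars of a rack lane, its centre 41 mm above the table. Absent in some starts
- cake2_centre (a point): centre of a round dark green frozen vegetable cake, 84 mm across and 14 mm thick, about 0.08 kg, loose; lies across the two bars of a rack lane, its centre 41 mm above the table. Absent in some starts
- start_button_top (a point): middle of the top of the green start button, 26 mm across, on the plate's control strip (plate frame x = 70, y = 91 mm), its top 46 mm above the table; it stands 10 mm out of a black collar 42 mm across. Pressed straight down it goes in 6 mm against a spring (about 5 N) and comes back
- start_button (a joint): travel of the start button in m: 0 out, 0.006 fully in
Not all that is in view belongs to the job. Leave any purple look-alike of the part that bears cake0_centre alone.

How it is judged (in metres and radians):
On the way, in this order (a step that is already met when the one before it is completed fails the run):
1. every cake lies flat on the bars of the tempering plate, in a lane, with the turner away from it ((horizontal distance between cake0_centre and plate_lane0 below 0.025 m or horizontal distance between cake0_centre and plate_lane1 below 0.025 m or horizontal distance between cake0_centre and plate_lane2 below 0.025 m) and z of cake0_centre in the frame of tempering_plate between 0.036 and 0.046 m and angle between each of cake0_centre, cake1_centre, cake2_centre's own z axis and vertical below 0.1 rad and contact force between turner and cake0 below 0.05 N and (horizontal distance between cake1_centre and plate_lane0 below 0.025 m or horizontal distance between cake1_centre and plate_lane1 below 0.025 m or horizontal distance between cake1_centre and plate_lane2 below 0.025 m) and z of cake1_centre in the frame of tempering_plate between 0.036 and 0.046 m and contact force between turner and cake1 below 0.05 N and (horizontal distance between cake2_centre and plate_lane0 below 0.025 m or horizontal distance between cake2_centre and plate_lane1 below 0.025 m or horizontal distance between cake2_centre and plate_lane2 below 0.025 m) and z of cake2_centre in the frame of tempering_plate between 0.036 and 0.046 m and contact force between turner and cake2 below 0.05 N), for 0.3 s.
2. then the dial's pointer lines up with the red mark, the cakes still in place (all of step 1 and horizontal distance between dial_pointer and red_mark below 0.0045 m), for 0.2 s.
3. then the start button is pressed in, the cakes and the dial still set (all of step 2 and value of joint start_button above 0.0045 m), for 0.05 s.
At the end, for the whole second after the job is handed in: Every cake lies flat on the plate's bars, centre within 25 mm of a lane's middle, clear of the turner; dial pointer within 4.5 mm of the red mark (10 degrees); turner standing on its mat, middle within 35 mm of the mat's middle; all released and at rest (all of step 2 and horizontal distance between turner_middle and tool_mat below 0.035 m and angle between turner_handle's own z axis and vertical below 0.1 rad and height (world z) of turner_handle below 0.092 m and linear speed of each of turner, cake0, cake1, cake2 below 0.02 m/s); the robot touches nothing.
It fails at once if a cake is touched with the fingers or the gripper (contact force between any of the fingers, the arm and cake0 above 0.3 N or contact force between any of the fingers, the arm and cake1 above 0.3 N or contact force between any of the fingers, the arm and cake2 above 0.3 N).
It fails at once if a cake falls off the bars or the turner (height (world z) of any of cake0_centre, cake1_centre, cake2_centre below 0.028 m).
It fails at once if the tub or the label roll is moved by more than 30 mm (distance of any of tie_tub, label_roll from where it was at the start of the episode above 0.03 m).
Of cake0, cake1, cake2 only 2 to 3 are there at a start; the rules pass over those that are not, and their reading is None.
At some moment in a run one of turner may be knocked a few centimetres aside while the robot is not near it.
It also fails if it takes over 210 s, if anything falls off the work surface, if the arm or the gripper's body presses on something with over 40 N, if the wrist force passes 120 N, or if a joint passes its speed limit or range.

## Working session

There is one attempt and no reset: what is moved stays moved. The work goes in short steps, Python scripts to look and compute and a tool call to move; the robot and the scene stay as the last step left them, time stands still between calls to the robot, and variables do not carry over. Pictures are saved under pics/ and viewed, on a budget of 14 in all, crops included, one or two more only if the job needs it, and the job is handed in when it is done.

Besides the shell and the picture viewer there is one more tool, called after "Request:" as name(argument=value, ...) on one line, values as JSON. send_rows: Moves the arm, as the interface text tells. Its arguments: {"type":"object","properties":{"rows":{"type":"array"}},"required":["rows"]}

```bash
ls; mkdir -p pics; cat > h.py <<'E'
import numpy as np,cv2
from cell import ctrl
def shot(c):
    K=ctrl.get_calibration(c); im,d=ctrl.get_image(c); return im,d,np.array(K["intrinsics"]),np.array(K["T"])
def ray(uv,K,T,z):
    r=T[:3,:3]@np.linalg.inv(K)@np.array([uv[0],uv[1],1.]); o=T[:3,3]
    return o+r*(z-o[2])/r[2]
def dep(uv,d,K,T):
    u,v=int(round(uv[0])),int(round(uv[1])); p=d[max(0,v-2):v+3,max(0,u-2):u+3]; p=p[p>0]
    if len(p)==0: return None
    z=np.median(p); return (T@np.r_[z*(np.linalg.inv(K)@[uv[0],uv[1],1.]),1])[:3]
E
python3 - <<'E'
from h import *
np.set_printoptions(precision=1,suppress=True)
print(ctrl.read_state(), ctrl.tcp_to_tips)
Z=dict(turner_handle=80,turner_middle=7,tool_mat=0,freezer_rack=0,tempering_plate=0,plate_lane0=34,plate_lane1=34,plate_lane2=34,dial_pointer=50,red_mark=30,dial_grip=61,tie_tub=0,label_roll=0,cake0_centre=41,start_button_top=46)
for c in("scene","side"):
    im,d,K,T=shot(c); cv2.imwrite(f"pics/{c}0.png",im); print(c,T[:3,3],T[:3,2])
    for q in Z:
        for r in ctrl.place_of(c,q)[:4]:
            print(q,np.round(r["confidence"],2),np.array(r["uv"]),ray(r["uv"],K,T,Z[q])[:2],dep(r["uv"],d,K,T))
E
```

```text
pics
{'clock': 0.0, 'qpos': array([-1.2,  0.6,  0. ,  1.5, -0. ,  1. , -0. ]), 'qd': array([ 0., -0.,  0., -0.,  0., -0.,  0.]), 'tau': array([  0. , -56.3,   1.2, -19.3,   0. ,   0. ,  -0. ]), 'eef_pos': array([288.2, 582. , 241.4]), 'tool_rot': array([-3.1,  0. ,  2.7]), 'force': array([-0. ,  0.2, -0.7]), 'torque': array([-0., -0., -0.]), 'width': 85.57494784147565} 11.0
scene [-226.7 -742.6 1353.5] [ 0.5  0.4 -0.8]
turner_handle 0.37 [317.6 311.9] [ 377.2 -163.2] [ 410.5 -131.2    9.7]
turner_middle 0.91 [413.7 342.7] [ 520.9 -367.4] [ 474.4 -390.8   90.9]
turner_middle 0.47 [229.7 215.6] [465.9 296.9] [447.  268.5  43.8]
turner_middle 0.47 [371.3 275.8] [ 602.1 -149.9] [ 600.7 -150.9    9.3]
tool_mat 0.66 [419.4 345. ] [ 530. -380.] [ 526.8 -381.5    5.7]
tool_mat 0.29 [227.2 217.3] [459.7 302.2] [438.2 269.4  42.4]
freezer_rack 0.96 [228.3 214. ] [470.6 310.2] [447.2 274.8  45.5]
tempering_plate 0.98 [345.4 304.4] [ 485.3 -162.1] [ 481.3 -165.3    7.6]
plate_lane0 0.98 [371.6 273.1] [ 592.9 -156.2] [ 603.3 -148.8   17.2]
plate_lane0 0.94 [343.9 293. ] [ 490.9 -148.9] [ 504.7 -1
[... 2423 characters left out ...]
[ 655.9 -131.4] [ 661.5 -121.1   27.8]
dial_pointer 0.67 [302.3 269.6] [464.2 -94. ] [475.2 -61.9  31.7]
red_mark 0.61 [315.8 265.7] [519.1 -49.3] [509.4 -74.8  44.4]
red_mark 0.4 [366.9 336.4] [ 510.2 -391.3] [ 526.  -362.     5.9]
dial_grip 0.5 [309.  254.1] [504.3 -33.7] [545.3  80.3   0.9]
tie_tub 0.71 [400.7 284.3] [ 720.7 -172.1] [ 690.2 -220.    31.9]
label_roll 0.83 [375.4 273.3] [683.5 -93.8] [ 667.2 -123.3   18.2]
cake0_centre 0.75 [236.4 221.3] [371.5 312.1] [368.9 297.9  46.9]
cake0_centre 0.46 [239.9 217.1] [390.2 345.2] [387.1 328.9  47.6]
cake0_centre 0.38 [318.9 282.6] [ 487.2 -158. ] [ 506.1 -109.3   11. ]
start_button_top 0.41 [337.4 260.5] [575.8 -68. ] [575.7 -68.1  46.1]
```

```bash
python3 - <<'E'
import cv2
a=cv2.imread('pics/scene0.png')[160:400,140:460];cv2.imwrite('pics/s1.png',cv2.resize(a,None,fx=2.5,fy=2.5,interpolation=cv2.INTER_CUBIC))
E
```

```text
(no output)
```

View pics/s1.png

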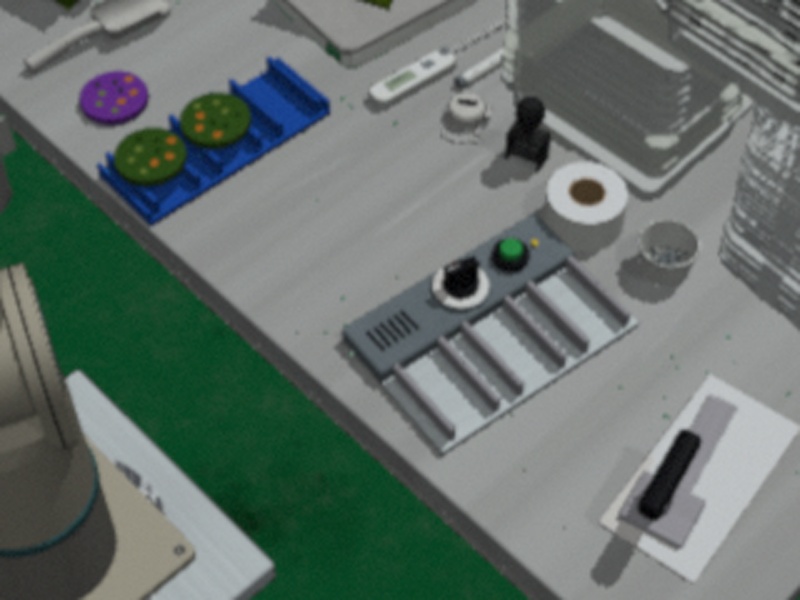

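The scene shows the blue rack with two cakes at crop (150,155) and (215,118), in lanes 0 and 1, and the third lane is empty. The purple look-alike is at (115,97), beside the rack, and stays untouched. The plate is at (490,320) with its dial and button strip on the far side. The turner is on its mat at (670,480). I'll look closer with the wrist camera on the way.

Request:
send_rows(rows=[{"x":2,"y":-3.5,"z":1.2},{"x":4,"y":-7,"z":2.4},{"x":6,"y":-10,"z":4},{"x":8,"y":-13,"z":5},{"x":10,"y":-16,"z":6}])

```text
$.rows[0]: bad value
```

Request:
send_rows(rows=[{"x":1,"y":-4,"z":1},{"x":2,"y":-8,"z":2},{"x":3,"y":-12,"z":3},{"x":4,"y":-14,"z":4},{"x":4,"y":-14,"z":4}])

```text
$.rows[0]: bad value
```

```bash
python3 - <<'E'
from h import *
np.set_printoptions(precision=2,suppress=True)
s=ctrl.read_state();print(s['clock'],s['eef_pos'],s['tool_rot'],s['qpos'])
im,d,K,T=shot("wrist"); cv2.imwrite("pics/w1.png",im); print(T,K)
for q,z in(("cake0_centre",41),("freezer_rack",0)):
    for r in ctrl.place_of("wrist",q): print(q,r["confidence"],r["uv"],ray(r["uv"],K,T,z))
E
```

```text
1.6 [288.42 582.54 242.33] [ 3.14 -0.    2.68] [-1.18  0.63  0.04  1.52 -0.03  1.   -0.02]
[[  0.44   0.86   0.26 218.56]
 [  0.9   -0.42  -0.13 616.33]
 [ -0.     0.3   -0.96 374.11]
 [  0.     0.     0.     1.  ]] [[386.6    0.   320.81]
 [  0.   386.6  241.95]
 [  0.     0.     1.  ]]
cake0_centre 0.95 [260.8, 360.7] [395.41 461.25  41.  ]
```

View pics/w1.png

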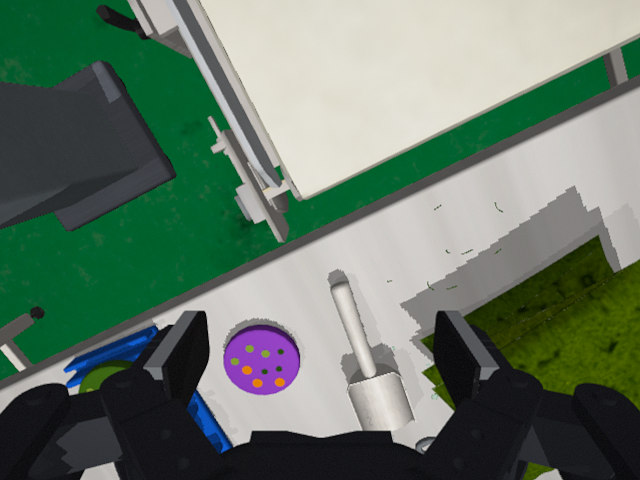

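The wrist view from the start pose shows the purple decoy at (262,360) and part of the blue rack at the lower left. The rows evidently need every key, so I'll resend them in full.

Request:
send_rows(rows=[{"x":2,"y":-3.5,"z":1.2,"roll":0,"claw":0},{"x":4,"y":-7,"z":2.4,"roll":0,"claw":0},{"x":6,"y":-10,"z":4,"roll":0,"claw":0},{"x":8,"y":-13,"z":5,"roll":0,"claw":0},{"x":10,"y":-16,"z":6,"roll":0,"claw":0}])

```text
clock: 2.17
eef_pos: [389.3, 421.1, 303.3]
tool_rot: [3.141, 0.0, 2.682]
force: [0.6, 0.2, -0.3]
width: 85.7
```

Request:
send_rows(rows=[{"x":0,"y":-4,"z":1,"roll":-7,"claw":0},{"x":0,"y":-8,"z":2,"roll":-14,"claw":0},{"x":0,"y":-12,"z":3,"roll":-21,"claw":0},{"x":0,"y":-14,"z":6,"roll":-28,"claw":0},{"x":0,"y":-14,"z":6,"roll":-35,"claw":0}])

```text
clock: 2.58
eef_pos: [391.1, 277.8, 367.0]
tool_rot: [3.135, 0.0, 2.057]
force: [0.4, 1.2, -0.2]
width: 85.5
```

```bash
python3 - <<'E'
from h import *
np.set_printoptions(precision=2,suppress=True)
s=ctrl.read_state();print(s['clock'],s['eef_pos'],s['tool_rot'],s['qpos'])
im,d,K,T=shot("wrist"); cv2.imwrite("pics/w2.png",im); print(T)
for q,z in(("cake0_centre",41),("freezer_rack",0)):
    for r in ctrl.place_of("wrist",q): print(q,r["confidence"],r["uv"],ray(r["uv"],K,T,z))
E
```

```text
2.5833 [391.07 277.76 366.97] [3.13 0.   2.06] [-0.86  0.25  0.23  1.8  -0.06  1.09 -0.12]
[[  0.88   0.45   0.14 352.88]
 [  0.47  -0.84  -0.26 344.54]
 [  0.     0.3   -0.95 498.72]
 [  0.     0.     0.     1.  ]]
cake0_centre 0.97 [403.5, 66.8] [407.72 437.72  41.  ]
cake0_centre 0.88 [318.6, 156.6] [370.67 309.89  41.  ]
```

View pics/w2.png

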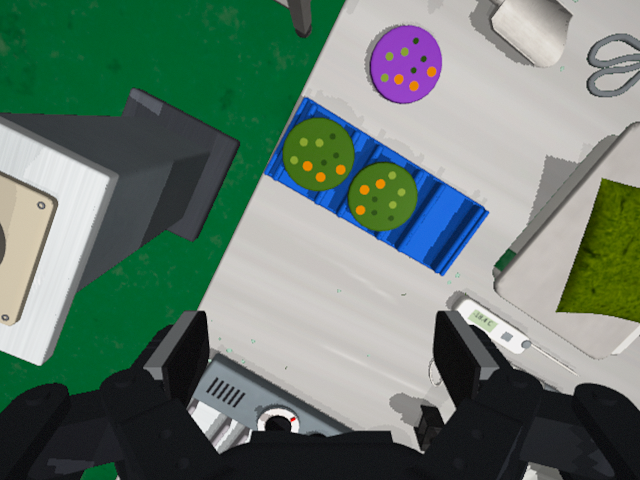

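The wrist view shows both green cakes at (319,155) and (382,196) on the blue rack, the third lane empty, and the purple decoy at (405,64) off the rack. Next I'll fit the rack and cake poses.

```bash
cat >> h.py <<'E'
def cloud(d,K,T):
    v,u=np.mgrid[0:d.shape[0],0:d.shape[1]]; p=np.stack([(u-K[0,2])/K[0,0]*d,(v-K[1,2])/K[1,1]*d,d],-1)
    return p@T[:3,:3].T+T[:3,3]
def mask(im,lo,hi):
    return cv2.inRange(cv2.cvtColor(im,cv2.COLOR_BGR2HSV),lo,hi)>0
def rect(P):
    c,s,a=cv2.minAreaRect(P[:,:2].astype(np.float32)); 
    if s[0]<s[1]: s=s[::-1]; a-=90
    return np.round(c,1),np.round(s,1),round((a+90)%180-90,2)
def blobs(m,n=300):
    k,l,st,ct=cv2.connectedComponentsWithStats(m.astype(np.uint8)); return [l==i for i in range(1,k) if st[i,4]>n]
E
python3 - <<'E'
from h import *
np.set_printoptions(precision=1,suppress=True)
im,d,K,T=shot("wrist"); P=cloud(d,K,T)
X,Y,Zz=P[...,0],P[...,1],P[...,2]
box=(d>0)&(X>300)&(X<600)&(Y>180)&(Y<420)
m=mask(im,(105,120,40),(125,255,255))&box
m=max(blobs(m),key=np.sum)
print("floor z pct",np.percentile(Zz[m],[5,25,50,75,95]))
for lo,hi in((5,16),(28,40)):
    q=P[m&(Zz>lo)&(Zz<hi)]; print(lo,len(q),rect(q))
print("all",rect(P[m]))
g=box&(Zz>42)&(Zz<60)
for b in blobs(g): 
    q=P[b]; print("cake",len(q),cv2.minEnclosingCircle(q[:,:2].astype(np.float32)),np.median(q[:,2]),q.mean(0), im[b].mean(0))
E
```

```text
floor z pct [ 8.6  9.6 10.7 24.6 34.2]
5 6077 (array([457.5, 304.1]), array([264. , 105.1]), -2.49)
28 1971 (array([456.3, 304.8]), array([245.4,  99.2]), -2.45)
all (array([456.9, 303.2]), array([269.2, 106.9]), -2.44)
cake 4251 ((368.6591796875, 311.9088439941406), 42.008487701416016) 48.01249105387507 [367.9 312.9  48. ] [ 26.4 111.7  76.9]
cake 3858 ((458.6838073730469, 304.1814880371094), 42.082298278808594) 47.89213012152672 [457.4 305.1  47.8] [ 31.2 116.4  82.2]
```

Request:
send_rows(rows=[{"x":0.7,"y":-4,"z":0,"roll":-4,"claw":0},{"x":1.4,"y":-8,"z":0,"roll":-8,"claw":0},{"x":2.1,"y":-12,"z":0,"roll":-12,"claw":0},{"x":2.8,"y":-16,"z":0,"roll":-16,"claw":0},{"x":3.5,"y":-20,"z":0,"roll":-20,"claw":0}])

```text
clock: 3.2
eef_pos: [423.1, 81.8, 361.4]
tool_rot: [-3.14, 0.0, 1.724]
force: [0.3, 0.5, 0.5]
width: 85.4
```

Request:
send_rows(rows=[{"x":0.7,"y":-4,"z":0,"roll":-4,"claw":0},{"x":1.4,"y":-8,"z":0,"roll":-8,"claw":0},{"x":2.1,"y":-12,"z":0,"roll":-8,"claw":0},{"x":2.8,"y":-16,"z":0,"roll":-8,"claw":0},{"x":3.5,"y":-20,"z":0,"roll":-8,"claw":0}])

```text
clock: 3.62
eef_pos: [458.7, -118.2, 361.3]
tool_rot: [-3.14, -0.0, 1.588]
force: [1.4, 0.6, -0.8]
width: 85.5
```

Request:
send_rows(rows=[{"x":1,"y":-4,"z":0,"roll":0,"claw":0},{"x":2,"y":-8,"z":0,"roll":0,"claw":0},{"x":2,"y":-8,"z":0,"roll":0,"claw":0}])

```text
clock: 3.87
eef_pos: [478.7, -205.9, 361.4]
tool_rot: [-3.141, 0.007, 1.576]
force: [0.2, -0.2, 0.2]
width: 85.3
```

```bash
python3 - <<'E'
from h import *
np.set_printoptions(precision=2,suppress=True)
s=ctrl.read_state();print(s['clock'],s['eef_pos'],s['tool_rot'],s['qpos'])
im,d,K,T=shot("wrist"); cv2.imwrite("pics/w3.png",im); P=cloud(d,K,T); np.savez("w3.npz",im=im,d=d,K=K,T=T)
for q,z in(("tempering_plate",0),("dial_pointer",50),("red_mark",30),("dial_grip",61),("start_button_top",46),("plate_lane1",34),("turner_handle",83)):
    for r in ctrl.place_of("wrist",q): print(q,round(r["confidence"],2),r["uv"],ray(r["uv"],K,T,z))
X,Y,Z=P[...,0],P[...,1],P[...,2]
box=(d>0)&(X>330)&(X<650)&(Y>-260)&(Y<0)
for lo,hi in((20,28),(30,38),(6,15)):
    for b in blobs(box&(Z>lo)&(Z<hi),400): print(lo,b.sum(),rect(P[b]))
E
```

```text
3.8667 [ 478.65 -205.95  361.35] [-3.14  0.01  1.58] [-0.05  0.36  0.56  1.71 -0.2   1.13  0.58]
tempering_plate 0.56 [332.3, 139.2] [ 489.46 -153.65    0.  ]
tempering_plate 0.22 [354.5, 30.6] [513.   -33.89   0.  ]
dial_pointer 0.98 [321.5, 51.2] [475.65 -62.83  50.  ]
red_mark 0.23 [496.7, 170.3] [ 683.93 -186.73   30.  ]
start_button_top 0.94 [409.6, 60.7] [568.56 -70.84  46.  ]
plate_lane1 0.72 [408.0, 152.4] [ 576.5  -166.28   34.  ]
plate_lane1 0.7 [252.6, 132.0] [ 397.43 -144.51   34.  ]
plate_lane1 0.7 [334.0, 139.8] [ 490.52 -152.61   34.  ]
turner_handle 0.33 [498.6, 172.0] [ 662.4  -181.88   83.  ]
20 13405 (array([499.1, -64.4]), array([269.4,  74. ]), -7.34)
30 1844 (array([499.1, -64.3]), array([61.5, 61.1]), -89.78)
30 756 (array([568.4, -73.4]), array([41.2, 40.1]), 44.32)
30 636 (array([ 369.7, -139.2]), array([98.8,  8.6]), 82.65)
30 622 (array([ 427.1, -146.5]), array([99.5,  8.2]), 82.59)
30 612 (array([ 458.9, -150.3]), array([99.,  8.]), 82.62)
30 607 (array([ 516.2, -158.2]), array([98.7,  8.1]), 82.56)
30 603 (array([ 547.9, -162.1]), array([98.2,  8.3]), 82.55)
30 610 (array([ 605.3, -169.7]), array([99.4,  8.8]), 82.63)
6 15539 (array([ 487.4, -154. ]), array([270. , 107.2]), -7.38)
```

View pics/w3.png

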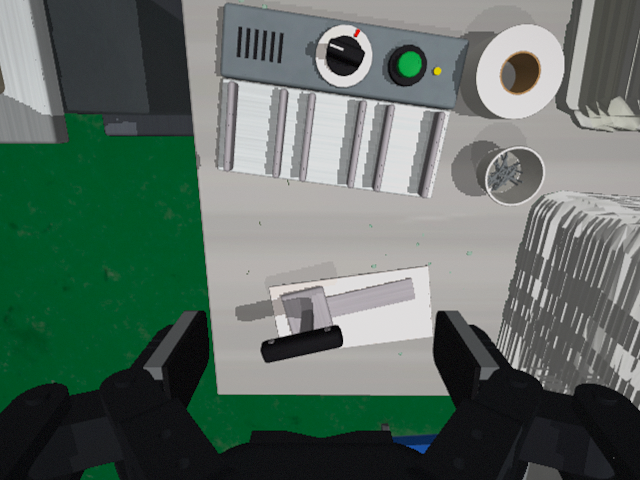

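This shows the plate with its six bars, the dial at (344,56) with the pointer left and the red mark at (357,33), the green button at (408,65), and the turner on its mat at (300,345). I'll fit the turner, mat and dial from the same picture.

```bash
python3 - <<'E'
from h import *
np.set_printoptions(precision=1,suppress=True)
f=np.load("w3.npz"); im,d,K,T=[f[k] for k in("im","d","K","T")]; P=cloud(d,K,T); X,Y,Z=P[...,0],P[...,1],P[...,2]
box=(d>0)&(X>380)&(X<700)&(Y>-520)&(Y<-230)
hsv=cv2.cvtColor(im,cv2.COLOR_BGR2HSV)
print("mat px",im[330,400],im[290,380],"table",im[240,350],"blade",im[290,390])
for b in blobs(box&(Z>80)&(Z<105),200): print("bar",b.sum(),rect(P[b]),np.median(Z[b]))
w=box&(hsv[...,2]>225)&(Z<12)
for b in blobs(w,500): print("white",b.sum(),rect(P[b]),np.median(Z[b]))
for b in blobs(box&(Z>8)&(Z<16),200): print("foot",b.sum(),rect(P[b]),np.median(Z[b]))
for b in blobs(box&(Z>4.5)&(Z<8.5)&(hsv[...,2]<215),300): print("blade",b.sum(),rect(P[b]))
# dial
c=np.array([499.2,-63.9])
r=np.hypot(X-c[0],Y-c[1])
red=(r<36)&mask(im,(0,120,80),(8,255,255)); red|=(r<36)&mask(im,(172,120,80),(180,255,255))
print("red",red.sum(),P[red].mean(0)-np.r_[c,0], np.degrees(np.arctan2(*(P[red].mean(0)[:2]-c)[::-1])))
top=(r<26)&(Z>60)&(Z<76); print("grip",top.sum(),rect(P[top]))
wt=top&(hsv[...,2]>150); print("ptr",wt.sum(),P[wt].mean(0), np.degrees(np.arctan2(*(P[wt].mean(0)[:2]-c)[::-1])))
E
```

```text
mat px [222 222 223] [175 171 175] table [163 167 170] blade [175 170 177]
bar 1770 (array([ 452.5, -387.6]), array([100.4,  24.2]), 14.65) 93.48631020715354
foot 1458 (array([ 456.4, -382.6]), array([61.2, 60.1]), -75.8) 11.327069169326847
blade 1809 (array([ 544.7, -366.2]), array([120.3,  37.2]), 14.75)
red 26 [13.4 21.5 34.9] 58.077047685424716
grip 604 (array([499.3, -64.4]), array([37.6, 14.3]), -19.02)
ptr 38 [490.3 -60.9  68. ] 161.61548111173173
```

Request:
send_rows(rows=[{"x":-0.4,"y":-4,"z":-0.5,"roll":-7,"claw":0},{"x":-0.8,"y":-8,"z":-1,"roll":-14,"claw":0},{"x":-1.2,"y":-12,"z":-2,"roll":-21,"claw":0},{"x":-1.6,"y":-15,"z":-4,"roll":-28,"claw":0},{"x":-2,"y":-17,"z":-7,"roll":-35,"claw":0}])

```text
clock: 4.68
eef_pos: [458.9, -371.6, 294.2]
tool_rot: [3.134, 0.002, 0.965]
force: [1.1, 0.4, -0.8]
width: 85.4
```

Request:
send_rows(rows=[{"x":0,"y":-1.8,"z":-2,"roll":-7,"claw":0},{"x":0,"y":-1.8,"z":-4,"roll":-14,"claw":0},{"x":0,"y":-1.8,"z":-6,"roll":-21,"claw":0},{"x":0,"y":-1.8,"z":-8,"roll":-28,"claw":0},{"x":0,"y":-1.8,"z":-10,"roll":-35,"claw":0}])

```text
clock: 5.1
eef_pos: [459.1, -384.5, 191.5]
tool_rot: [-3.142, -0.001, 0.356]
force: [-0.3, 1.1, -0.7]
width: 85.4
```

Request:
send_rows(rows=[{"x":0,"y":0,"z":0,"roll":-5.6,"claw":0},{"x":0,"y":0,"z":0,"roll":-5.6,"claw":0},{"x":0,"y":0,"z":0,"roll":-5.6,"claw":0}])

```text
clock: 5.35
eef_pos: [459.1, -384.9, 192.4]
tool_rot: [3.141, 0.0, 0.267]
force: [-0.4, 0.3, 1.1]
width: 85.4
```

```bash
python3 - <<'E'
from h import *
np.set_printoptions(precision=2,suppress=True)
s=ctrl.read_state();print(s['clock'],s['eef_pos'],np.degrees(s['tool_rot']),s['qpos'])
f=np.load("w3.npz"); im,d,K,T=[f[k] for k in("im","d","K","T")]; P=cloud(d,K,T); X,Y,Z=P[...,0],P[...,1],P[...,2]
box=(d>0)&(X>380)&(X<700)&(Y>-520)&(Y<-230)
w=box&(im.min(-1)>205)&(Z<12)
for b in blobs(w,300): print("white",b.sum(),rect(P[b]))
im,d,K,T=shot("wrist"); cv2.imwrite("pics/w4.png",im); P=cloud(d,K,T); X,Y,Z=P[...,0],P[...,1],P[...,2]
box=(d>0)&(X>380)&(X<700)&(Y>-520)&(Y<-230)
for b in blobs(box&(Z>80)&(Z<105),200): print("bar",b.sum(),rect(P[b]),np.median(Z[b]))
for b in blobs(box&(Z>4.5)&(Z<8.5)&(im.max(-1)<205),300): print("blade",b.sum(),rect(P[b]))
w=box&(im.min(-1)>205)&(Z<12)
for b in blobs(w,300): print("white",b.sum(),rect(P[b]))
E
```

```text
5.35 [ 459.09 -384.87  192.4 ] [179.98   0.01  15.31] [ 0.19  0.74  0.79  1.73 -0.64  0.94 -0.06]
white 5048 (array([ 521.8, -389.6]), array([217.8, 109.7]), 8.73)
bar 5520 (array([ 454.4, -388.7]), array([98.7, 25.1]), 14.71) 93.6816492244589
blade 6428 (array([ 545.6, -365.5]), array([119.9,  33.5]), 14.63)
white 21641 (array([ 519.7, -389.6]), array([215.8, 108.6]), 8.55)
```

View pics/w4.png

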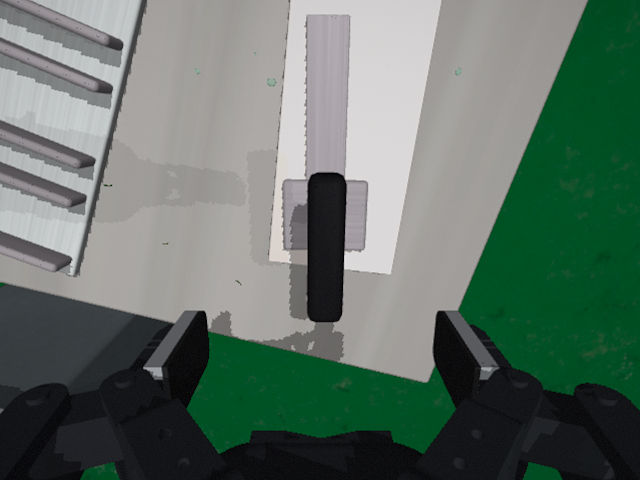

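The handle is centred at (326,247), between the open fingers and aligned with them. The mat and blade are clear. I'll descend and grip.

Request:
send_rows(rows=[{"x":0,"y":-0.3,"z":-3,"roll":-0.6,"claw":0},{"x":0,"y":-0.3,"z":-6,"roll":-0.6,"claw":0},{"x":0,"y":-0.3,"z":-9,"roll":-0.6,"claw":0},{"x":0,"y":-0.3,"z":-11.6,"roll":-0.6,"claw":0},{"x":0,"y":-0.3,"z":-11.6,"roll":-0.6,"claw":0}])

```text
clock: 5.82
eef_pos: [457.2, -385.8, 72.7]
tool_rot: [-3.135, 0.002, 0.255]
force: [-1.0, 0.8, 0.0]
width: 85.7
```

Request:
send_rows(rows=[{"x":0,"y":0,"z":0,"roll":0,"claw":1},{"x":0,"y":0,"z":0,"roll":0,"claw":1},{"x":0,"y":0,"z":0,"roll":0,"claw":1},{"x":0,"y":0,"z":0,"roll":0,"claw":1},{"x":0,"y":0,"z":0,"roll":0,"claw":1}])

```text
clock: 6.23
eef_pos: [459.1, -389.0, 77.7]
tool_rot: [3.14, -0.002, 0.253]
force: [0.5, -0.8, 0.1]
width: 25.6
```

Request:
send_rows(rows=[{"x":0,"y":0,"z":0,"roll":0,"claw":1},{"x":0,"y":0,"z":0,"roll":0,"claw":1},{"x":0,"y":0,"z":0,"roll":0,"claw":1},{"x":0,"y":0,"z":0,"roll":0,"claw":1},{"x":0,"y":0,"z":0,"roll":0,"claw":1}])

```text
clock: 6.65
eef_pos: [459.1, -388.7, 77.7]
tool_rot: [3.141, -0.002, 0.253]
force: [-1.4, 1.8, 5.9]
width: 23.1
```

Gripped, with the opening at 23 mm. The turner's underside sits 74.7 mm below the TCP. I'll lift, swing the blade towards +y and go to the rack.

Request:
send_rows(rows=[{"x":0,"y":0,"z":2,"roll":0,"claw":1},{"x":0,"y":0,"z":5,"roll":0,"claw":1},{"x":0,"y":0,"z":8,"roll":5,"claw":1},{"x":0,"y":2,"z":10,"roll":11,"claw":1},{"x":0,"y":5,"z":12,"roll":17,"claw":1}])

```text
clock: 7.07
eef_pos: [457.6, -341.7, 198.2]
tool_rot: [3.137, 0.002, 0.55]
force: [0.7, 1.1, -3.2]
width: 23.3
```

Request:
send_rows(rows=[{"x":-0.5,"y":4,"z":0,"roll":6,"claw":1},{"x":-1,"y":8,"z":0,"roll":12,"claw":1},{"x":-1.5,"y":12,"z":0,"roll":18,"claw":1},{"x":-2,"y":16,"z":0,"roll":24,"claw":1},{"x":-2.5,"y":20,"z":0,"roll":30,"claw":1}])

```text
clock: 7.48
eef_pos: [432.5, -136.5, 196.5]
tool_rot: [-3.142, -0.0, 1.078]
force: [0.5, 0.2, -3.5]
width: 23.2
```

Request:
send_rows(rows=[{"x":-0.5,"y":4,"z":0,"roll":6,"claw":1},{"x":-1,"y":8,"z":0,"roll":12,"claw":1},{"x":-1.5,"y":12,"z":0,"roll":18,"claw":1},{"x":-2,"y":16,"z":0,"roll":24,"claw":1},{"x":-2,"y":19,"z":0,"roll":26,"claw":1}])

```text
clock: 7.9
eef_pos: [411.2, 54.8, 196.4]
tool_rot: [-3.139, -0.002, 1.534]
force: [0.9, -0.5, -3.3]
width: 22.8
```

Request:
send_rows(rows=[{"x":0,"y":3,"z":0,"roll":0,"claw":1},{"x":0,"y":5.8,"z":0,"roll":0,"claw":1},{"x":0,"y":5.8,"z":0,"roll":0,"claw":1},{"x":0,"y":5.8,"z":0,"roll":0,"claw":1}])

```text
clock: 8.23
eef_pos: [413.1, 111.1, 196.3]
tool_rot: [-3.141, -0.0, 1.531]
force: [0.3, -0.4, -3.1]
width: 23.2
```

Request:
send_rows(rows=[{"x":-2,"y":0,"z":-1,"roll":0,"claw":1},{"x":-3.5,"y":0,"z":-2,"roll":0,"claw":1},{"x":-5.5,"y":0,"z":-2,"roll":0,"claw":1},{"x":-5.5,"y":0,"z":-2,"roll":0,"claw":1}])

```text
clock: 8.57
eef_pos: [352.7, 107.6, 175.6]
tool_rot: [-3.133, 0.002, 1.525]
force: [-1.8, -0.7, -3.3]
width: 22.7
```

```bash
python3 - <<'E'
from h import *
np.set_printoptions(precision=2,suppress=True)
s=ctrl.read_state();print(s['clock'],s['eef_pos'],np.degrees(s['tool_rot']),s['qpos'],s['force'],s['torque'])
E
```

```text
8.5667 [352.66 107.56 175.59] [-179.53    0.09   87.36] [-0.74  0.41  0.51  2.32 -0.42  0.5   0.06] [-1.77 -0.68 -3.35] [-0.08  0.13  0.03]
```

The close pose is reachable. I'll check how the turner sits in the hand.

```bash
cat >> h.py <<'E'
def turner(save=None):
    import time
    s=ctrl.read_state(); e=s['eef_pos']; yaw=s['tool_rot'][2]
    im,d,K,T=shot("wrist"); P=cloud(d,K,T)
    if save: cv2.imwrite(save,im)
    u=np.array([np.cos(yaw),np.sin(yaw)]); n=np.array([-u[1],u[0]])
    a=(P[...,:2]-e[:2])@u; b=(P[...,:2]-e[:2])@n; z=P[...,2]-e[2]
    print("tcp",np.round(e,1),"yaw",round(np.degrees(yaw),2),"F",np.round(s['force'],1),"w",round(s['width'],1),"t",s['clock'])
    return im,d,P,a,b,z,e
E
python3 - <<'E'
from h import *
np.set_printoptions(precision=2,suppress=True)
im,d,P,a,b,z,e=turner("pics/w5.png")
m=(d>0)&(a>40)&(a<165)&(abs(b)<40)&(z>-90)&(z<-55)
q=np.c_[a[m],b[m],z[m]]; print(len(q)); print(rect(q))
A=np.c_[q[:,0],q[:,1],np.ones(len(q))]; print("plane z=",np.linalg.lstsq(A,q[:,2],rcond=None)[0], "b edges",np.percentile(q[:,1],[1,50,99]),q[:,0].min(),q[:,0].max())
X,Y,Z=P[...,0],P[...,1],P[...,2]
g=(d>0)&(X>300)&(X<600)&(Y>180)&(Y<420)&(Z>42)&(Z<60)
for k in blobs(g): print("cake",k.sum(),cv2.minEnclosingCircle(P[k][:,:2].astype(np.float32)))
E
```

```text
tcp [352.7 107.6 175.6] yaw 87.36 F [-1.8 -0.7 -3.3] w 22.7 t 8.5667
12370
(array([84.7,  3.7]), array([89.5, 32.2]), -0.02)
plane z= [ -0.01   0.02 -71.38] b edges [-11.99   3.75  19.23] 40.00695662027387 129.48242059231336
```

View pics/w5.png

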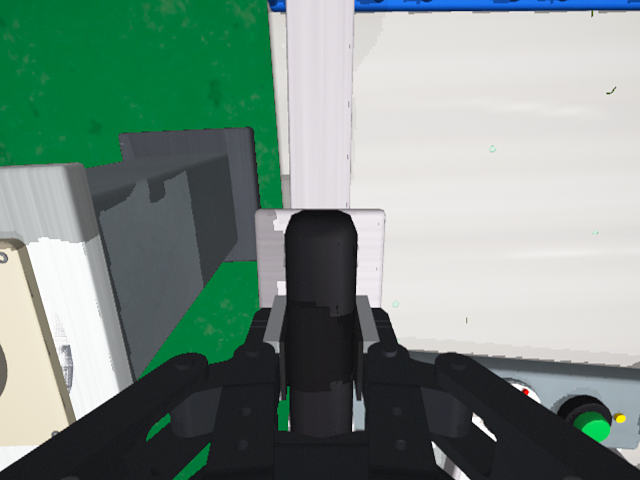

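The turner is straight in the hand: blade centred at column 320, level, with its tip just short of the rack. I'll back off 10 mm, settle and re-measure the lateral offset.

Request:
send_rows(rows=[{"x":0,"y":-0.8,"z":-2,"roll":0,"claw":1},{"x":0,"y":-1,"z":-4,"roll":0,"claw":1},{"x":0,"y":-1,"z":-4,"roll":0,"claw":1},{"x":0,"y":-1,"z":-4,"roll":0,"claw":1},{"x":0,"y":-1,"z":-4,"roll":0,"claw":1}])

```text
clock: 9.03
eef_pos: [359.4, 99.1, 136.9]
tool_rot: [3.14, -0.0, 1.525]
force: [0.3, 0.3, -3.0]
width: 22.8
```

```bash
cat >> h.py <<'E'
def blade():
    im,d,P,a,b,z,e=turner()
    m=(d>0)&(a>40)&(a<165)&(abs(b)<40)&(z>-90)&(z<-55)
    q=np.c_[a[m],b[m],z[m]]; print("blade",rect(q),np.linalg.lstsq(np.c_[q[:,0],q[:,1],np.ones(len(q))],q[:,2],rcond=None)[0].round(3))
    return im,d,P,a,b,z,e
E
python3 - <<'E'
from h import *
blade();print(ctrl.read_state()['qpos'])
E
```

```text
tcp [359.4  99.1 136.9] yaw 87.37 F [ 0.3  0.3 -3. ] w 22.8 t 9.0333
blade (array([84.8,  2.9]), array([89.7, 32.2]), -0.01) [-5.000e-03  6.000e-03 -7.131e+01]
[-0.62434166  0.48980059  0.39100299  2.36046193 -0.52308702  0.36683649
  0.1727865 ]
```

Request:
send_rows(rows=[{"x":0.3,"y":0.5,"z":0,"roll":0,"claw":1},{"x":0.6,"y":1.2,"z":-1,"roll":0,"claw":1},{"x":0.6,"y":1.2,"z":-2.5,"roll":0,"claw":1},{"x":0.6,"y":1.2,"z":-4.2,"roll":0,"claw":1},{"x":0.6,"y":1.2,"z":-4.2,"roll":0,"claw":1}])

```text
clock: 9.5
eef_pos: [364.3, 112.2, 93.2]
tool_rot: [-3.14, 0.0, 1.527]
force: [1.0, 0.3, -3.8]
width: 23.0
```

```bash
python3 - <<'E'
from h import *
im,d,P,a,b,z,e=blade();print(ctrl.read_state()['qpos'])
cv2.imwrite("pics/w6.png",im)
E
```

```text
tcp [364.3 112.2  93.2] yaw 87.51 F [ 1.   0.3 -3.8] w 23.0 t 9.5
blade (array([84.8,  3.1]), array([89.7, 32.1]), 0.0) [-5.000e-03  9.000e-03 -7.137e+01]
[-0.55536766  0.58896626  0.26490034  2.36869855 -0.63494444  0.24858393
  0.24260284]
```

View pics/w6.png

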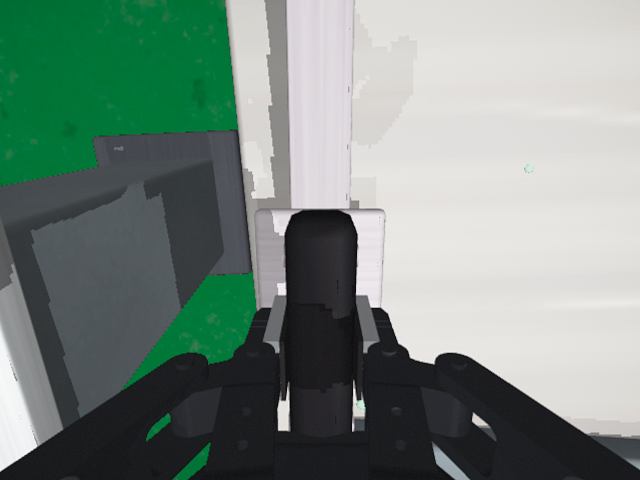

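The blade is level at about 21 mm top height and aligned with lane 0 to about 1 mm. I'll slide it in under the first cake slowly.

Request:
send_rows(rows=[{"x":0.1,"y":0.8,"z":0,"roll":0,"claw":1},{"x":0.2,"y":1.8,"z":0,"roll":0,"claw":1},{"x":0.3,"y":2.8,"z":0,"roll":0,"claw":1},{"x":0.3,"y":3.8,"z":0,"roll":0,"claw":1},{"x":0.3,"y":4.5,"z":0,"roll":0,"claw":1}])

```text
clock: 9.97
eef_pos: [368.2, 158.6, 95.4]
tool_rot: [3.14, -0.002, 1.528]
force: [0.5, -0.0, -3.5]
width: 23.1
```

Request:
send_rows(rows=[{"x":0.1,"y":1,"z":0,"roll":0,"claw":1},{"x":0.1,"y":2,"z":0,"roll":0,"claw":1},{"x":0.2,"y":3.5,"z":0,"roll":0,"claw":1},{"x":0.2,"y":5,"z":0,"roll":0,"claw":1},{"x":0.3,"y":5.8,"z":0,"roll":0,"claw":1}])

```text
clock: 10.38
eef_pos: [370.5, 217.1, 95.1]
tool_rot: [3.141, -0.002, 1.529]
force: [-0.0, 0.2, -3.3]
width: 23.2
```

Request:
send_rows(rows=[{"x":0,"y":0,"z":0,"roll":0,"claw":1},{"x":0,"y":0,"z":0,"roll":0,"claw":1}])

```text
clock: 10.55
eef_pos: [370.5, 214.8, 94.7]
tool_rot: [3.141, -0.0, 1.528]
force: [-0.3, 0.4, -3.2]
width: 23.3
```

```bash
python3 - <<'E'
from h import *
im,d,P,a,b,z,e=turner()
X,Y,Z=P[...,0],P[...,1],P[...,2]
m=(d>0)&(a>35)&(a<52)&(abs(b)<40)&(z>-90)&(z<-55); print("blade b",rect(np.c_[a[m],b[m]]),np.median(Z[m]))
g=(d>0)&(X>300)&(X<600)&(Y>180)&(Y<420)&(Z>42)&(Z<60)
for k in blobs(g): print("cake",k.sum(),cv2.minEnclosingCircle(P[k][:,:2].astype(np.float32)),np.median(Z[k]))
cv2.imwrite("pics/w7.png",im)
E
```

```text
tcp [370.5 214.8  94.7] yaw 87.53 F [-0.3  0.4 -3.2] w 23.3 t 10.55
blade b (array([43.5, -0.1]), array([79.8, 17. ]), 89.99) 22.894525756576428
cake 27099 ((369.2797546386719, 312.393310546875), 42.06953811645508) 48.0994423166602
cake 28716 ((459.3851623535156, 304.2789001464844), 42.029518127441406) 47.96049416075928
```

View pics/w7.png

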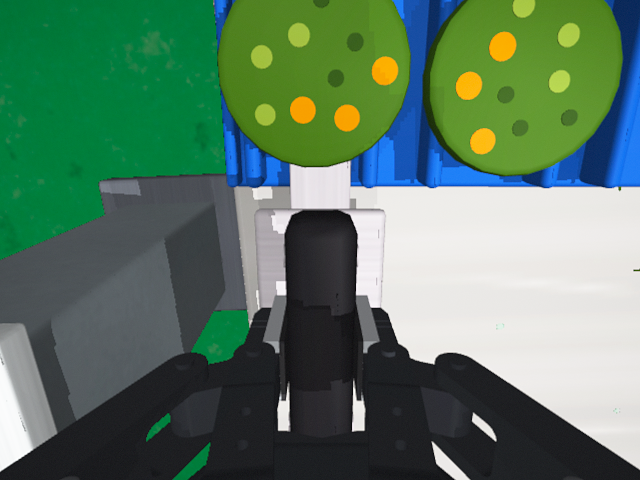

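The blade is centred under the first cake: cake at (315,75), blade at column 320, and the cake centre 97.6 mm ahead of the TCP. I'll lift it gently.

Request:
send_rows(rows=[{"x":0,"y":0,"z":0.5,"roll":0,"claw":1},{"x":0,"y":0,"z":1,"roll":0,"claw":1},{"x":0,"y":0,"z":1.4,"roll":0,"claw":1},{"x":0,"y":0,"z":1.8,"roll":0,"claw":1},{"x":0,"y":0,"z":2.4,"roll":0,"claw":1}])

```text
clock: 11.02
eef_pos: [370.3, 214.1, 118.7]
tool_rot: [-3.141, 0.0, 1.526]
force: [-0.1, 0.3, -3.9]
width: 23.1
```

Request:
send_rows(rows=[{"x":0,"y":0,"z":1,"roll":0,"claw":1},{"x":0,"y":0,"z":2.2,"roll":0,"claw":1},{"x":0,"y":0,"z":3.4,"roll":0,"claw":1},{"x":0,"y":0,"z":4.2,"roll":0,"claw":1},{"x":0,"y":0,"z":4.4,"roll":0,"claw":1}])

```text
clock: 11.43
eef_pos: [370.9, 214.8, 163.6]
tool_rot: [3.14, -0.001, 1.526]
force: [0.5, 0.6, -2.4]
width: 22.8
```

```bash
cat >> h.py <<'E'
def cake(dz):
    im,d,P,a,b,z,e=turner()
    g=(d>0)&(a>45)&(a<150)&(abs(b)<60)&(z>dz-7)&(z<dz+9)
    for k in blobs(g,2000):
        q=np.c_[a[k],b[k],z[k]]; c,r=cv2.minEnclosingCircle(q[:,:2].astype(np.float32))
        print("cake a,b",np.round(c,1),round(r,1),"topz",np.median(P[k][:,2]).round(1),"tilt",np.linalg.lstsq(np.c_[q[:,:2],np.ones(len(q))],q[:,2],rcond=None)[0][:2].round(3))
    return im,d,P,a,b,z,e
E
python3 - <<'E'
from h import *
cake(-57)
E
```

```text
tcp [370.9 214.8 163.6] yaw 87.46 F [ 0.5  0.6 -2.4] w 22.8 t 11.4333
cake a,b [98.5  5.4] 42.0 topz 105.8 tilt [-0.002  0.005]
```

The cake is lifted flat on the blade. I'll carry it smoothly to plate lane 0.

Request:
send_rows(rows=[{"x":0,"y":-0.5,"z":0,"roll":0,"claw":1},{"x":0,"y":-1.5,"z":0,"roll":0,"claw":1},{"x":0.1,"y":-3,"z":0,"roll":0,"claw":1},{"x":0.2,"y":-5,"z":0,"roll":0,"claw":1},{"x":0.3,"y":-7.3,"z":0,"roll":0,"claw":1}])

```text
clock: 11.9
eef_pos: [372.9, 140.3, 161.7]
tool_rot: [-3.141, 0.001, 1.527]
force: [0.3, -0.3, -3.8]
width: 22.9
```

Request:
send_rows(rows=[{"x":0.1,"y":-2.5,"z":0,"roll":-0.5,"claw":1},{"x":0.2,"y":-5,"z":0,"roll":-1,"claw":1},{"x":0.3,"y":-7.5,"z":0,"roll":-1.5,"claw":1},{"x":0.4,"y":-10,"z":0,"roll":-2,"claw":1},{"x":0.5,"y":-12.5,"z":0,"roll":-2.5,"claw":1}])

```text
clock: 12.32
eef_pos: [377.4, 14.3, 161.9]
tool_rot: [-3.14, 0.001, 1.481]
force: [0.5, -0.1, -4.1]
width: 23.1
```

Request:
send_rows(rows=[{"x":0.1,"y":-2.5,"z":0,"roll":-0.5,"claw":1},{"x":0.2,"y":-5,"z":0,"roll":-1,"claw":1},{"x":0.3,"y":-7.5,"z":0,"roll":-1.5,"claw":1},{"x":0.4,"y":-10,"z":0,"roll":-2,"claw":1},{"x":0.5,"y":-12.5,"z":0,"roll":-2.4,"claw":1}])

```text
clock: 12.73
eef_pos: [382.1, -110.5, 161.9]
tool_rot: [-3.14, 0.0, 1.439]
force: [0.3, -0.1, -4.1]
width: 23.3
```

Request:
send_rows(rows=[{"x":0.1,"y":-2.5,"z":0,"roll":0,"claw":1},{"x":0.2,"y":-5,"z":0,"roll":0,"claw":1},{"x":0.3,"y":-7.3,"z":0,"roll":0,"claw":1},{"x":0.4,"y":-9.3,"z":0,"roll":0,"claw":1},{"x":0.5,"y":-11,"z":0,"roll":0,"claw":1}])

```text
clock: 13.15
eef_pos: [386.9, -221.0, 161.8]
tool_rot: [-3.141, 0.001, 1.438]
force: [-0.4, 0.1, -4.2]
width: 22.8
```

Request:
send_rows(rows=[{"x":0,"y":-1.3,"z":0,"roll":0,"claw":1},{"x":0,"y":-2.1,"z":0,"roll":0,"claw":1},{"x":0,"y":-2.5,"z":0,"roll":0,"claw":1},{"x":0,"y":-2.6,"z":0,"roll":0,"claw":1},{"x":0,"y":-2.6,"z":0,"roll":0,"claw":1}])

```text
clock: 13.57
eef_pos: [387.9, -244.0, 162.0]
tool_rot: [-3.141, -0.001, 1.441]
force: [0.3, -0.2, -4.3]
width: 23.1
```

```bash
python3 - <<'E'
from h import *
im,d,P,a,b,z,e=cake(-57)
X,Y,Z=P[...,0],P[...,1],P[...,2]
m=(d>0)&(a>35)&(a<52)&(abs(b)<40)&(z>-90)&(z<-60); print("blade b",rect(np.c_[a[m],b[m]]))
for k in blobs((d>0)&(X>330)&(X<650)&(Y>-260)&(Y<0)&(Z>30)&(Z<38),200): print(k.sum(),rect(P[k]))
cv2.imwrite("pics/w8.png",im)
E
```

```text
tcp [ 387.9 -244.   162. ] yaw 82.55 F [ 0.3 -0.2 -4.3] w 23.1 t 13.5667
cake a,b [98.7  5.5] 42.1 topz 104.2 tilt [-0.002  0.008]
blade b (array([43.5,  3. ]), array([32.1, 17. ]), 89.97)
2043 (array([ 458.8, -153.9]), array([92.1,  8.5]), 82.66)
2122 (array([ 515.6, -161.4]), array([92.3,  8.7]), 82.35)
2219 (array([ 547.4, -165.6]), array([92.2,  9. ]), 82.53)
304 (array([ 597.6, -203.6]), array([30.5,  6.1]), -86.91)
```

View pics/w8.png

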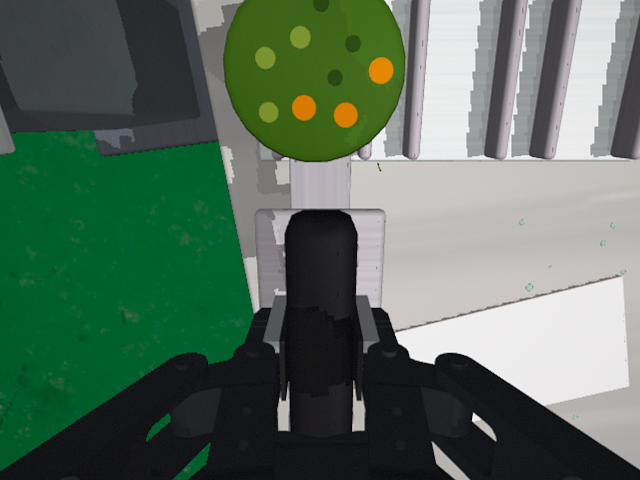

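The carried cake is at (315,75) over lane 0. The computed blade line is within 1 mm of the lane's middle. I'll lower it until the cake rests on the bars, then withdraw.

Request:
send_rows(rows=[{"x":0,"y":0,"z":-0.8,"roll":0,"claw":1},{"x":0,"y":0,"z":-1.8,"roll":0,"claw":1},{"x":0,"y":0,"z":-2.8,"roll":0,"claw":1},{"x":0,"y":0,"z":-3.8,"roll":0,"claw":1},{"x":0,"y":0,"z":-4.6,"roll":0,"claw":1}])

```text
clock: 14.03
eef_pos: [388.3, -243.4, 115.2]
tool_rot: [-3.141, -0.001, 1.442]
force: [-0.1, -0.4, -3.9]
width: 22.7
```

Request:
send_rows(rows=[{"x":0,"y":0,"z":-0.4,"roll":0,"claw":1},{"x":0,"y":0,"z":-0.8,"roll":0,"claw":1},{"x":0,"y":0,"z":-1.2,"roll":0,"claw":1},{"x":0,"y":0,"z":-1.5,"roll":0,"claw":1},{"x":0,"y":0,"z":-1.5,"roll":0,"claw":1}])

```text
clock: 14.45
eef_pos: [388.4, -244.4, 101.0]
tool_rot: [-3.141, -0.0, 1.441]
force: [-0.5, 1.0, -3.2]
width: 23.2
```

```bash
python3 - <<'E'
from h import *
im,d,P,a,b,z,e=cake(-54)
E
```

```text
tcp [ 388.4 -244.4  101. ] yaw 82.55 F [-0.5  1.  -3.2] w 23.2 t 14.45
cake a,b [98.7  5.5] 42.0 topz 48.1 tilt [0.002 0.001]
```

The cake rests on the bars with its top at 48.1 mm and flat. I'll withdraw, lift and return for cake 2.

Request:
send_rows(rows=[{"x":-0.1,"y":-0.8,"z":0,"roll":0,"claw":1},{"x":-0.3,"y":-2.2,"z":0,"roll":0,"claw":1},{"x":-0.5,"y":-4,"z":0,"roll":0,"claw":1},{"x":-0.8,"y":-6,"z":0,"roll":0,"claw":1},{"x":-1,"y":-8,"z":0,"roll":0,"claw":1}])

```text
clock: 14.92
eef_pos: [378.2, -326.0, 101.7]
tool_rot: [3.141, 0.001, 1.441]
force: [0.3, 0.2, -3.3]
width: 23.2
```

Request:
send_rows(rows=[{"x":-0.2,"y":-1.5,"z":0,"roll":0,"claw":1},{"x":-0.4,"y":-3,"z":0,"roll":0,"claw":1},{"x":-0.4,"y":-3,"z":2.5,"roll":0,"claw":1},{"x":-0.4,"y":-3,"z":5.5,"roll":0,"claw":1},{"x":-0.4,"y":-3,"z":8,"roll":0,"claw":1}])

```text
clock: 15.33
eef_pos: [373.6, -355.7, 182.7]
tool_rot: [-3.141, 0.001, 1.439]
force: [0.7, -0.9, -4.0]
width: 23.1
```

Request:
send_rows(rows=[{"x":0.5,"y":3,"z":0,"roll":0,"claw":1},{"x":1,"y":7,"z":0,"roll":0,"claw":1},{"x":1.5,"y":11,"z":0,"roll":0,"claw":1},{"x":2,"y":15,"z":0,"roll":0,"claw":1},{"x":2.5,"y":19,"z":0,"roll":1,"claw":1}])

```text
clock: 15.75
eef_pos: [399.4, -163.5, 181.8]
tool_rot: [3.14, 0.0, 1.457]
force: [0.8, 0.5, -3.3]
width: 23.3
```

Request:
send_rows(rows=[{"x":0.6,"y":4,"z":0,"roll":1,"claw":1},{"x":1.2,"y":8,"z":0,"roll":2,"claw":1},{"x":1.8,"y":12,"z":0,"roll":3,"claw":1},{"x":2.4,"y":16,"z":0,"roll":4,"claw":1},{"x":3,"y":20,"z":0,"roll":4,"claw":1}])

```text
clock: 16.17
eef_pos: [429.8, 36.9, 181.9]
tool_rot: [3.14, -0.0, 1.528]
force: [0.7, 0.5, -4.1]
width: 22.9
```

Request:
send_rows(rows=[{"x":1,"y":3.5,"z":-2,"roll":0,"claw":1},{"x":1,"y":5,"z":-4,"roll":0,"claw":1},{"x":1,"y":5,"z":-4,"roll":0,"claw":1},{"x":1,"y":5,"z":-4,"roll":0,"claw":1}])

```text
clock: 16.5
eef_pos: [439.0, 85.8, 140.8]
tool_rot: [-3.14, 0.001, 1.53]
force: [0.0, -1.8, -2.7]
width: 23.0
```

```bash
python3 - <<'E'
from h import *
im,d,P,a,b,z,e=blade()
X,Y,Z=P[...,0],P[...,1],P[...,2]
for k in blobs((d>0)&(X>330)&(X<550)&(Y>180)&(Y<400)&(Z>30)&(Z<38),60): print(k.sum(),rect(P[k]))
cv2.imwrite("pics/w9.png",im)
# check placed cake with scene camera
im,d,K,T=shot("scene"); P=cloud(d,K,T); X,Y,Z=P[...,0],P[...,1],P[...,2]
g=(d>0)&mask(im,(30,80,30),(75,255,255))&(Z>38)&(Z<60)&(X>300)&(X<650)&(Y>-260)&(Y<420)
for k in blobs(g,60): print("scene",k.sum(),cv2.minEnclosingCircle(P[k][:,:2].astype(np.float32)),np.median(Z[k]))
E
```

```text
tcp [439.   85.8 140.8] yaw 87.68 F [ 0.  -1.8 -2.7] w 23.0 t 16.5
blade (array([84.8,  3.1]), array([89.6, 32.1]), -0.0) [-6.000e-03  8.000e-03 -7.138e+01]
scene 422 ((459.0118408203125, 300.0587158203125), 44.115055084228516) 46.01470549217618
scene 67 ((568.6115112304688, -75.25547790527344), 14.9193115234375) 44.02653785720872
scene 634 ((394.79559326171875, -146.99742126464844), 44.370601654052734) 46.62798285778172
```

Cake 1 is in lane 0, about 5 mm from its middle. I'll line up with rack lane 1 and insert.

Request:
send_rows(rows=[{"x":0.6,"y":0,"z":-1,"roll":0,"claw":1},{"x":1.3,"y":0.6,"z":-2.4,"roll":0,"claw":1},{"x":1.3,"y":1,"z":-3.8,"roll":0,"claw":1},{"x":1.3,"y":1,"z":-4.6,"roll":0,"claw":1},{"x":1.3,"y":1,"z":-4.6,"roll":0,"claw":1}])

```text
clock: 17.02
eef_pos: [451.9, 94.4, 94.1]
tool_rot: [-3.139, 0.001, 1.526]
force: [-0.9, -0.7, -4.1]
width: 23.1
```

Request:
send_rows(rows=[{"x":0,"y":0.8,"z":0,"roll":0,"claw":1},{"x":0.1,"y":2,"z":0,"roll":0,"claw":1},{"x":0.2,"y":3.5,"z":0,"roll":0,"claw":1},{"x":0.2,"y":4.5,"z":0,"roll":0,"claw":1},{"x":0.2,"y":5,"z":0,"roll":0,"claw":1}])

```text
clock: 17.43
eef_pos: [454.7, 147.5, 95.9]
tool_rot: [3.141, -0.001, 1.53]
force: [0.8, 1.2, -2.3]
width: 22.8
```

```bash
python3 - <<'E'
from h import *
im,d,P,a,b,z,e=turner()
X,Y,Z=P[...,0],P[...,1],P[...,2]
m=(d>0)&(a>40)&(a<95)&(abs(b)<25)&(z>-80)&(z<-66); print("blade b",rect(np.c_[a[m],b[m]]),np.median(Z[m]))
for k in blobs((d>0)&(X>330)&(X<550)&(Y>180)&(Y<400)&(Z>30)&(Z<38)&mask(im,(105,120,40),(125,255,255)),60): print(k.sum(),rect(P[k]))
E
```

```text
tcp [454.7 147.5  95.9] yaw 87.67 F [ 0.8  1.2 -2.3] w 22.8 t 17.4333
blade b (array([67.5,  2.9]), array([55., 32.]), 0.07) 24.257910781000092
974 (array([337.3, 270. ]), array([20.1,  9.1]), 88.17)
893 (array([395. , 267.6]), array([20.5,  8.4]), 87.5)
869 (array([426.7, 266. ]), array([19.9,  8.2]), 87.2)
776 (array([484.5, 263.6]), array([20.3,  8.1]), 87.67)
896 (array([516.1, 262.4]), array([20.9,  8.8]), 88.03)
```

Bars of lane 1 have their middle at x = 455.6, and the blade line is at 456.5. I'll insert fully and lift.

Request:
send_rows(rows=[{"x":0,"y":1.2,"z":0,"roll":0,"claw":1},{"x":0,"y":2.8,"z":0,"roll":0,"claw":1},{"x":0.1,"y":4.4,"z":0,"roll":0,"claw":1},{"x":0.2,"y":5.9,"z":0,"roll":0,"claw":1},{"x":0.2,"y":5.9,"z":0,"roll":0,"claw":1}])

```text
clock: 17.9
eef_pos: [456.6, 207.7, 95.4]
tool_rot: [3.141, -0.002, 1.532]
force: [0.1, 0.9, -2.8]
width: 23.1
```

Request:
send_rows(rows=[{"x":0,"y":0,"z":0.3,"roll":0,"claw":1},{"x":0,"y":0,"z":0.8,"roll":0,"claw":1},{"x":0,"y":0,"z":1.2,"roll":0,"claw":1},{"x":0,"y":0,"z":1.6,"roll":0,"claw":1},{"x":0,"y":0,"z":2.2,"roll":0,"claw":1}])

```text
clock: 18.32
eef_pos: [456.2, 203.5, 117.7]
tool_rot: [-3.141, 0.001, 1.527]
force: [-0.7, 0.4, -4.9]
width: 23.3
```

Request:
send_rows(rows=[{"x":0,"y":0,"z":1,"roll":0,"claw":1},{"x":0,"y":0,"z":2.2,"roll":0,"claw":1},{"x":0,"y":0,"z":3.6,"roll":0,"claw":1},{"x":0,"y":0,"z":5,"roll":0,"claw":1},{"x":0,"y":0,"z":6,"roll":0,"claw":1}])

```text
clock: 18.73
eef_pos: [456.8, 204.3, 179.1]
tool_rot: [3.14, -0.001, 1.528]
force: [0.5, -0.5, -3.6]
width: 22.8
```

Request:
send_rows(rows=[{"x":0,"y":0,"z":0.3,"roll":0,"claw":1},{"x":0,"y":0,"z":0.3,"roll":0,"claw":1}])

```text
clock: 18.9
eef_pos: [456.9, 204.7, 181.3]
tool_rot: [3.14, -0.001, 1.528]
force: [-0.1, 0.4, -4.2]
width: 22.8
```

```bash
python3 - <<'E'
from h import *
cake(-57)
E
```

```text
tcp [456.9 204.7 181.3] yaw 87.56 F [-0.1  0.4 -4.2] w 22.8 t 18.9
cake a,b [101.5   0.9] 42.0 topz 123.4 tilt [-0.001  0.006]
```

The second cake is flat on the blade, so I'll carry it to plate lane 1.

Request:
send_rows(rows=[{"x":0,"y":-0.5,"z":0,"roll":0,"claw":1},{"x":0,"y":-1.5,"z":0,"roll":0,"claw":1},{"x":0.1,"y":-3,"z":0,"roll":0,"claw":1},{"x":0.2,"y":-5,"z":0,"roll":0,"claw":1},{"x":0.3,"y":-7.3,"z":0,"roll":0,"claw":1}])

```text
clock: 19.37
eef_pos: [458.9, 130.4, 179.7]
tool_rot: [-3.14, 0.001, 1.529]
force: [0.0, 0.2, -3.8]
width: 23.0
```

Request:
send_rows(rows=[{"x":0.1,"y":-2.5,"z":0,"roll":-0.5,"claw":1},{"x":0.2,"y":-5,"z":0,"roll":-1,"claw":1},{"x":0.3,"y":-7.5,"z":0,"roll":-1.5,"claw":1},{"x":0.4,"y":-10,"z":0,"roll":-2,"claw":1},{"x":0.5,"y":-12.5,"z":0,"roll":-2.5,"claw":1}])

```text
clock: 19.78
eef_pos: [463.6, 4.1, 179.8]
tool_rot: [-3.14, 0.001, 1.483]
force: [0.0, 0.4, -4.2]
width: 22.9
```

Request:
send_rows(rows=[{"x":0.1,"y":-2.5,"z":0,"roll":-0.5,"claw":1},{"x":0.2,"y":-5,"z":0,"roll":-1,"claw":1},{"x":0.3,"y":-7.5,"z":0,"roll":-1.5,"claw":1},{"x":0.4,"y":-10,"z":0,"roll":-2,"claw":1},{"x":0.5,"y":-12.5,"z":0,"roll":-2.4,"claw":1}])

```text
clock: 20.2
eef_pos: [468.3, -120.8, 179.8]
tool_rot: [-3.14, 0.0, 1.441]
force: [1.1, 0.9, -3.8]
width: 23.0
```

Request:
send_rows(rows=[{"x":0.2,"y":-2.5,"z":0,"roll":0,"claw":1},{"x":0.4,"y":-5,"z":0,"roll":0,"claw":1},{"x":0.6,"y":-7.3,"z":0,"roll":0,"claw":1},{"x":0.7,"y":-9.3,"z":0,"roll":0,"claw":1},{"x":0.8,"y":-11,"z":0,"roll":0,"claw":1}])

```text
clock: 20.62
eef_pos: [476.0, -231.5, 179.7]
tool_rot: [-3.14, 0.001, 1.44]
force: [0.6, 0.3, -4.1]
width: 23.3
```

Request:
send_rows(rows=[{"x":0,"y":-1.4,"z":0,"roll":0,"claw":1},{"x":0,"y":-2.3,"z":0,"roll":0,"claw":1},{"x":0,"y":-2.8,"z":0,"roll":0,"claw":1},{"x":0,"y":-2.9,"z":0,"roll":0,"claw":1},{"x":0,"y":-2.9,"z":0,"roll":0,"claw":1}])

```text
clock: 21.03
eef_pos: [477.0, -257.1, 180.0]
tool_rot: [-3.141, -0.001, 1.442]
force: [0.0, 0.9, -4.9]
width: 22.7
```

```bash
python3 - <<'E'
from h import *
im,d,P,a,b,z,e=cake(-57)
X,Y,Z=P[...,0],P[...,1],P[...,2]
m=(d>0)&(a>35)&(a<52)&(abs(b)<40)&(z>-90)&(z<-60); print("blade b",rect(np.c_[a[m],b[m]]))
for k in blobs((d>0)&(X>330)&(X<650)&(Y>-260)&(Y<0)&(Z>30)&(Z<38),100): print(k.sum(),rect(P[k]))
E
```

```text
tcp [ 477.  -257.1  180. ] yaw 82.64 F [ 0.   0.9 -4.9] w 22.7 t 21.0333
cake a,b [101.4   1.1] 42.1 topz 122.0 tilt [-0.002  0.009]
blade b (array([43.5,  3.1]), array([31.8, 17. ]), -89.99)
239 (array([375.9, -99.6]), array([12.6,  8.1]), 81.88)
502 (array([ 431.9, -114.1]), array([27.2,  8.5]), 81.51)
1453 (array([ 548.2, -164. ]), array([95.7,  8.4]), 82.69)
1923 (array([ 605.1, -171.4]), array([95.9,  8.3]), 82.42)
371 (array([ 422.9, -182.6]), array([26.9,  8.4]), 83.31)
158 (array([ 365. , -182.9]), array([11.7,  7.8]), 81.92)
107 (array([ 453.4, -196. ]), array([8.4, 7.2]), 80.27)
```

Aligned with lane 1. I'll lower by 79 mm, then withdraw.

Request:
send_rows(rows=[{"x":0,"y":0,"z":-0.8,"roll":0,"claw":1},{"x":0,"y":0,"z":-2,"roll":0,"claw":1},{"x":0,"y":0,"z":-3.4,"roll":0,"claw":1},{"x":0,"y":0,"z":-4.8,"roll":0,"claw":1},{"x":0,"y":0,"z":-5.8,"roll":0,"claw":1}])

```text
clock: 21.5
eef_pos: [477.2, -256.0, 120.7]
tool_rot: [-3.14, -0.001, 1.444]
force: [0.5, 0.7, -2.8]
width: 23.0
```

Request:
send_rows(rows=[{"x":0,"y":0,"z":-0.6,"roll":0,"claw":1},{"x":0,"y":0,"z":-1.1,"roll":0,"claw":1},{"x":0,"y":0,"z":-1.6,"roll":0,"claw":1},{"x":0,"y":0,"z":-2.1,"roll":0,"claw":1},{"x":0,"y":0,"z":-2.1,"roll":0,"claw":1}])

```text
clock: 21.92
eef_pos: [477.3, -257.3, 100.8]
tool_rot: [-3.141, -0.0, 1.443]
force: [-0.6, 0.1, -3.0]
width: 22.8
```

```bash
python3 - <<'E'
from h import *
im,d,P,a,b,z,e=cake(-54)
E
```

```text
tcp [ 477.3 -257.3  100.8] yaw 82.66 F [-0.6  0.1 -3. ] w 22.8 t 21.9167
cake a,b [101.    0.9] 42.0 topz 48.1 tilt [0.003 0.001]
```

Request:
send_rows(rows=[{"x":-0.1,"y":-0.8,"z":0,"roll":0,"claw":1},{"x":-0.3,"y":-2.2,"z":0,"roll":0,"claw":1},{"x":-0.5,"y":-4,"z":0,"roll":0,"claw":1},{"x":-0.8,"y":-6,"z":0,"roll":0,"claw":1},{"x":-1,"y":-8,"z":0,"roll":0,"claw":1}])

```text
clock: 22.38
eef_pos: [467.3, -339.2, 102.0]
tool_rot: [3.141, 0.001, 1.443]
force: [0.3, -0.2, -3.5]
width: 23.3
```

Request:
send_rows(rows=[{"x":-0.2,"y":-1.5,"z":0,"roll":0,"claw":1},{"x":-0.4,"y":-3,"z":0,"roll":0,"claw":1},{"x":-0.4,"y":-3,"z":2.5,"roll":0,"claw":1},{"x":-0.4,"y":-3,"z":5.5,"roll":0,"claw":1},{"x":-0.4,"y":-3,"z":6.5,"roll":0,"claw":1}])

```text
clock: 22.8
eef_pos: [464.4, -370.1, 169.9]
tool_rot: [3.137, 0.003, 1.441]
force: [0.4, -1.2, -2.0]
width: 23.3
```

Request:
send_rows(rows=[{"x":0,"y":-0.5,"z":0,"roll":-7,"claw":1},{"x":0,"y":-1,"z":0,"roll":-14,"claw":1},{"x":0,"y":-1.5,"z":0,"roll":-21,"claw":1},{"x":0,"y":-2,"z":0,"roll":-28,"claw":1},{"x":0,"y":-2.5,"z":0,"roll":-35,"claw":1}])

```text
clock: 23.22
eef_pos: [463.5, -392.5, 166.2]
tool_rot: [3.141, -0.0, 0.826]
force: [0.3, 1.0, -3.9]
width: 22.8
```

Request:
send_rows(rows=[{"x":0,"y":0,"z":0,"roll":-7,"claw":1},{"x":0,"y":0,"z":0,"roll":-14,"claw":1},{"x":0,"y":0,"z":0,"roll":-21,"claw":1},{"x":0,"y":0,"z":0,"roll":-28,"claw":1},{"x":0,"y":0,"z":0,"roll":-35,"claw":1}])

```text
clock: 23.63
eef_pos: [463.6, -392.2, 166.0]
tool_rot: [-3.141, -0.0, 0.216]
force: [0.9, -1.1, -3.5]
width: 22.7
```

Request:
send_rows(rows=[{"x":0,"y":0,"z":0,"roll":-4,"claw":1},{"x":0,"y":0,"z":0,"roll":-4,"claw":1},{"x":0,"y":0,"z":0,"roll":-4,"claw":1}])

```text
clock: 23.88
eef_pos: [463.5, -392.2, 165.9]
tool_rot: [-3.141, 0.0, 0.154]
force: [-0.2, 0.5, -3.7]
width: 23.2
```

```bash
python3 - <<'E'
from h import *
s=ctrl.read_state(); print(s['eef_pos'],np.degrees(s['tool_rot']))
im,d,K,T=shot("scene"); P=cloud(d,K,T); X,Y,Z=P[...,0],P[...,1],P[...,2]
g=(d>0)&mask(im,(30,80,30),(75,255,255))&(Z>38)&(Z<60)&(X>300)&(X<650)&(Y>-260)&(Y<420)
for k in blobs(g,60): print("scene",k.sum(),cv2.minEnclosingCircle(P[k][:,:2].astype(np.float32)),np.median(Z[k]))
E
```

```text
[ 463.47345973 -392.20312257  165.94235097] [-1.79980618e+02  2.17061682e-02  8.81608348e+00]
scene 598 ((488.90625, -157.9040069580078), 43.816795349121094) 46.60872287335303
scene 638 ((395.1549072265625, -148.7047882080078), 43.39225769042969) 46.852512743692955
```

Both cakes are on the plate. I'll set the turner down on the mat and release it.

Request:
send_rows(rows=[{"x":-0.1,"y":-0.4,"z":-2,"roll":0,"claw":1},{"x":-0.2,"y":-0.7,"z":-4.5,"roll":0,"claw":1},{"x":-0.2,"y":-0.7,"z":-7,"roll":0,"claw":1},{"x":-0.2,"y":-0.7,"z":-8.2,"roll":0,"claw":1},{"x":-0.2,"y":-0.7,"z":-8.2,"roll":0,"claw":1}])

```text
clock: 24.35
eef_pos: [460.3, -397.7, 81.6]
tool_rot: [-3.137, 0.003, 0.152]
force: [-0.1, 0.5, -3.3]
width: 23.2
```

Request:
send_rows(rows=[{"x":0,"y":0,"z":-0.3,"roll":0,"claw":1},{"x":0,"y":0,"z":-0.6,"roll":0,"claw":1},{"x":0,"y":0,"z":-0.6,"roll":0,"claw":1},{"x":0,"y":0,"z":-0.6,"roll":0,"claw":1}])

```text
clock: 24.68
eef_pos: [461.9, -399.9, 79.3]
tool_rot: [3.14, -0.001, 0.151]
force: [-0.3, 0.2, -4.1]
width: 22.9
```

Request:
send_rows(rows=[{"x":0,"y":0,"z":0,"roll":0,"claw":0},{"x":0,"y":0,"z":0,"roll":0,"claw":0},{"x":0,"y":0,"z":0,"roll":0,"claw":0},{"x":0,"y":0,"z":0,"roll":0,"claw":0},{"x":0,"y":0,"z":0,"roll":0,"claw":0}])

```text
clock: 25.1
eef_pos: [461.6, -399.7, 78.7]
tool_rot: [3.141, -0.0, 0.151]
force: [0.5, 0.2, 0.6]
width: 81.4
```

Request:
send_rows(rows=[{"x":0,"y":0,"z":0,"roll":0,"claw":0},{"x":0,"y":0,"z":0,"roll":0,"claw":0},{"x":0,"y":0,"z":2,"roll":0,"claw":0},{"x":0,"y":0,"z":5,"roll":0,"claw":0},{"x":0,"y":0,"z":9,"roll":0,"claw":0}])

```text
clock: 25.52
eef_pos: [460.2, -398.0, 166.9]
tool_rot: [-3.137, 0.004, 0.151]
force: [1.0, -0.2, 0.9]
width: 85.7
```

Released. Next is the dial: travel above it while turning the tool to the grip bar's direction.

Request:
send_rows(rows=[{"x":0.4,"y":3,"z":2,"roll":7,"claw":0},{"x":0.8,"y":6,"z":4,"roll":14,"claw":0},{"x":1.2,"y":9,"z":5,"roll":21,"claw":0},{"x":1.6,"y":12,"z":5,"roll":28,"claw":0},{"x":2,"y":15,"z":5,"roll":35,"claw":0}])

```text
clock: 25.93
eef_pos: [481.8, -248.4, 219.3]
tool_rot: [3.14, -0.001, 0.768]
force: [1.2, -0.2, -0.4]
width: 85.4
```

Request:
send_rows(rows=[{"x":0.4,"y":3,"z":0,"roll":7,"claw":0},{"x":0.8,"y":6,"z":0,"roll":14,"claw":0},{"x":1.2,"y":9,"z":0,"roll":21,"claw":0},{"x":1.6,"y":12,"z":0,"roll":28,"claw":0},{"x":1.8,"y":15,"z":0,"roll":35,"claw":0}])

```text
clock: 26.35
eef_pos: [499.7, -98.1, 218.5]
tool_rot: [3.141, -0.0, 1.379]
force: [0.3, 1.2, -0.6]
width: 85.3
```

Request:
send_rows(rows=[{"x":0,"y":1,"z":0,"roll":7,"claw":0.3},{"x":0,"y":2,"z":0,"roll":14,"claw":0.3},{"x":0,"y":3,"z":0,"roll":21,"claw":0.45},{"x":0,"y":3,"z":0,"roll":28,"claw":0.45},{"x":0,"y":3,"z":0,"roll":35,"claw":0.45}])

```text
clock: 26.77
eef_pos: [499.4, -68.7, 218.4]
tool_rot: [3.142, -0.0, 1.991]
force: [0.1, -0.2, 0.5]
width: 47.1
```

Request:
send_rows(rows=[{"x":0,"y":0,"z":0,"roll":7,"claw":0.45},{"x":0,"y":0,"z":0,"roll":14,"claw":0.45},{"x":0,"y":0,"z":0,"roll":21,"claw":0.45},{"x":0,"y":0,"z":0,"roll":28,"claw":0.45},{"x":0,"y":0,"z":0,"roll":35,"claw":0.45}])

```text
clock: 27.18
eef_pos: [499.3, -69.7, 218.4]
tool_rot: [-3.141, 0.0, 2.6]
force: [0.2, -0.0, -0.5]
width: 46.9
```

Request:
send_rows(rows=[{"x":0,"y":0,"z":0,"roll":6,"claw":0.45},{"x":0,"y":0,"z":0,"roll":12.5,"claw":0.45},{"x":0,"y":0,"z":0,"roll":12.5,"claw":0.45},{"x":0,"y":0,"z":0,"roll":12.5,"claw":0.45}])

```text
clock: 27.52
eef_pos: [499.3, -69.8, 218.4]
tool_rot: [3.141, -0.0, 2.809]
force: [-0.2, 0.2, -0.8]
width: 46.9
```

```bash
cat > dial.py <<'E'
from h import *
import sys
s=ctrl.read_state(); print(s['eef_pos'].round(1),np.degrees(s['tool_rot']).round(1),"w",s['width'],s['qpos'].round(2))
cam=sys.argv[1]; im,d,K,T=shot(cam); cv2.imwrite(sys.argv[2],im); P=cloud(d,K,T); X,Y,Z=P[...,0],P[...,1],P[...,2]
hsv=cv2.cvtColor(im,cv2.COLOR_BGR2HSV)
near=(d>0)&(np.hypot(X-500,Y+64)<50)
k=max(blobs(near&(Z>27)&(Z<33),50),key=np.sum); (cx,cy),r=cv2.minEnclosingCircle(P[k][:,:2].astype(np.float32)); print("base",cx,cy,r)
c=np.array([cx,cy]); R=np.hypot(X-cx,Y-cy)
ang=lambda m: (m.sum(),P[m].mean(0).round(1),np.degrees(np.arctan2(*(P[m].mean(0)[:2]-c)[::-1])).round(1))
red=(R<36)&(d>0)&(mask(im,(0,120,80),(8,255,255))|mask(im,(172,120,80),(180,255,255)))
if red.any(): print("red",ang(red))
top=(R<26)&(Z>60)&(Z<73)&(d>0)
if top.any(): print("grip",top.sum(),rect(P[top])); wt=top&(hsv[...,2]>150)&(hsv[...,1]<60); print("ptr",ang(wt) if wt.any() else None)
b=(d>0)&mask(im,(55,100,50),(85,255,255))&(np.hypot(X-570,Y+72)<30)
if b.any(): print("button",b.sum(),cv2.minEnclosingCircle(P[b][:,:2].astype(np.float32)),np.median(Z[b]))
E
python3 dial.py wrist pics/w10.png
```

```text
[499.3 -69.8 218.4] [180.   -0.  160.9] w 46.90714025935057 [-0.04  0.46  0.18  1.95 -0.12  0.74  1.44]
base 499.07440185546875 -64.58837127685547 31.8087215423584
red (np.int64(40), array([512.5, -42. ,  35.3]), np.float64(59.2))
grip 883 (array([499.1, -64.3]), array([37.5, 13.6]), -19.05)
ptr (np.int64(55), array([490.7, -61.5,  68.4]), np.float64(160.0))
button 730 ((571.00537109375, -73.87334442138672), 15.39920711517334) 45.502256282183566
```

View pics/w10.png

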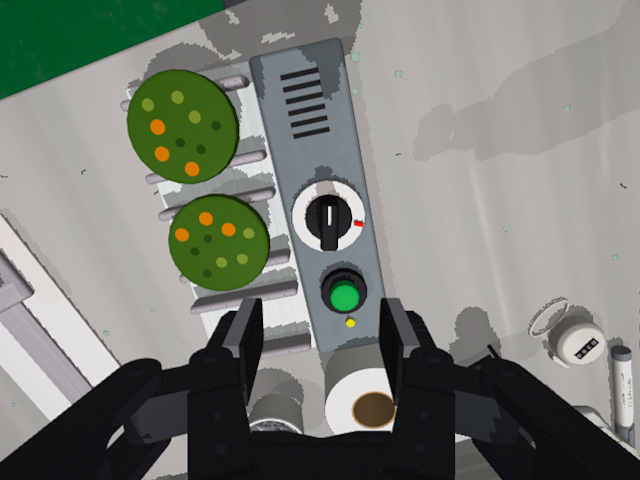

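The cakes sit in lanes at (183,125) and (219,242). The dial is at (328,216) with its pointer up, in line with the tool, and the red mark is at (359,223). The fingers are clear of everything, so I'll descend onto the grip bar and close.

Request:
send_rows(rows=[{"x":0.1,"y":0.7,"z":-4,"roll":0,"claw":0.45},{"x":0.1,"y":0.7,"z":-8,"roll":0,"claw":0.45},{"x":0.1,"y":0.7,"z":-12,"roll":0,"claw":0.45},{"x":0.1,"y":0.7,"z":-15,"roll":0,"claw":0.45},{"x":0.1,"y":0.7,"z":-16.2,"roll":0,"claw":0.45}])

```text
clock: 27.98
eef_pos: [497.9, -62.2, 52.5]
tool_rot: [-3.14, -0.006, 2.81]
force: [0.9, 0.5, 0.4]
width: 47.0
```

Request:
send_rows(rows=[{"x":0,"y":0,"z":0,"roll":0,"claw":0.5},{"x":0,"y":0,"z":0,"roll":0,"claw":0.7},{"x":0,"y":0,"z":0,"roll":0,"claw":0.9},{"x":0,"y":0,"z":0,"roll":0,"claw":0.9},{"x":0,"y":0,"z":0,"roll":0,"claw":0.9}])

```text
clock: 28.4
eef_pos: [501.2, -63.6, 57.7]
tool_rot: [-3.141, 0.003, 2.811]
force: [-1.7, -3.0, 3.7]
width: 13.0
```

```bash
python3 -c "
from h import *
s=ctrl.read_state();print(s['eef_pos'],np.degrees(s['tool_rot']),s['force'],s['width'])"
```

```text
[501.17458874 -63.6000432   57.74969795] [-1.79970808e+02  1.58760118e-01  1.61072756e+02] [-1.73326245 -3.02753886  3.72280368] 12.97786090813803
```

Gripped with small forces. I'll turn it clockwise by 102.4°.

Request:
send_rows(rows=[{"x":0,"y":0,"z":0,"roll":-6,"claw":0.9},{"x":0,"y":0,"z":0,"roll":-12,"claw":0.9},{"x":0,"y":0,"z":0,"roll":-18,"claw":0.9},{"x":0,"y":0,"z":0,"roll":-24,"claw":0.9},{"x":0,"y":0,"z":0,"roll":-30,"claw":0.9}])

```text
clock: 28.82
eef_pos: [501.6, -63.2, 57.7]
tool_rot: [3.14, 0.003, 2.283]
force: [-0.4, -2.3, 1.5]
width: 12.7
```

Request:
send_rows(rows=[{"x":0,"y":0,"z":0,"roll":-6,"claw":0.9},{"x":0,"y":0,"z":0,"roll":-12,"claw":0.9},{"x":0,"y":0,"z":0,"roll":-18,"claw":0.9},{"x":0,"y":0,"z":0,"roll":-24,"claw":0.9},{"x":0,"y":0,"z":0,"roll":-30,"claw":0.9}])

```text
clock: 29.23
eef_pos: [502.1, -63.0, 57.8]
tool_rot: [3.137, 0.002, 1.76]
force: [0.0, -2.4, 2.2]
width: 12.5
```

Request:
send_rows(rows=[{"x":0,"y":0,"z":0,"roll":-6,"claw":0.9},{"x":0,"y":0,"z":0,"roll":-12,"claw":0.9},{"x":0,"y":0,"z":0,"roll":-18,"claw":0.9},{"x":0,"y":0,"z":0,"roll":-24,"claw":0.9},{"x":0,"y":0,"z":0,"roll":-30,"claw":0.9}])

```text
clock: 29.65
eef_pos: [502.7, -63.1, 57.7]
tool_rot: [3.136, -0.001, 1.237]
force: [1.8, -0.9, -0.8]
width: 13.0
```

Request:
send_rows(rows=[{"x":0,"y":0,"z":0,"roll":-6,"claw":0.9},{"x":0,"y":0,"z":0,"roll":-12.4,"claw":0.9},{"x":0,"y":0,"z":0,"roll":-12.4,"claw":0.9},{"x":0,"y":0,"z":0,"roll":-12.4,"claw":0.9},{"x":0,"y":0,"z":0,"roll":-12.4,"claw":0.9}])

```text
clock: 30.07
eef_pos: [503.0, -63.2, 57.7]
tool_rot: [3.136, -0.002, 1.028]
force: [3.0, -1.4, 5.7]
width: 13.0
```

Request:
send_rows(rows=[{"x":0,"y":0,"z":0,"roll":0,"claw":0.45},{"x":0,"y":0,"z":0,"roll":0,"claw":0.45},{"x":0,"y":0,"z":0,"roll":0,"claw":0.45},{"x":0,"y":0,"z":0,"roll":0,"claw":0.45},{"x":0,"y":0,"z":3,"roll":0,"claw":0.45}])

```text
clock: 30.48
eef_pos: [497.2, -61.2, 83.0]
tool_rot: [-3.133, 0.003, 1.026]
force: [0.3, 0.1, 0.3]
width: 46.8
```

Request:
send_rows(rows=[{"x":0,"y":0,"z":4,"roll":0,"claw":0.45},{"x":0,"y":0,"z":8,"roll":0,"claw":0.45},{"x":0,"y":0,"z":12,"roll":0,"claw":0.45},{"x":0,"y":-2,"z":15,"roll":0,"claw":0.45},{"x":0,"y":-2,"z":15,"roll":0,"claw":0.45}])

```text
clock: 30.9
eef_pos: [503.1, -86.9, 242.0]
tool_rot: [3.131, -0.002, 1.023]
force: [1.6, -0.4, 0.1]
width: 47.3
```

```bash
python3 dial.py wrist pics/w11.png
```

```text
[503.1 -86.9 242. ] [ 1.794e+02 -1.000e-01  5.860e+01] w 47.330878377267304 [-0.44  0.55  0.85  1.93 -0.53  0.89  0.13]
base 499.8405456542969 -64.08792877197266 31.869178771972656
red (np.int64(39), array([513. , -42. ,  35.5]), np.float64(59.2))
grip 811 (array([499.9, -63.7]), array([37.3, 13.8]), 58.24)
ptr (np.int64(48), array([505.2, -55.8,  68.6]), np.float64(57.2))
button 791 ((569.9649658203125, -73.97483825683594), 14.011130332946777) 45.89620986003007
```

View pics/w11.png

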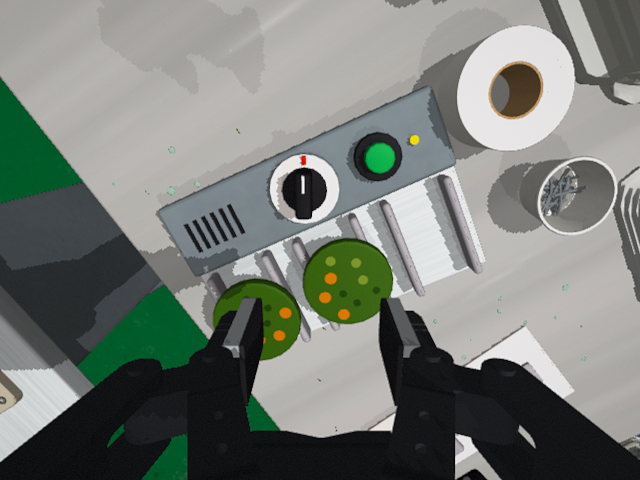

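The white pointer at (304,185) lines up with the red mark at (304,160), and the measured angles agree within 2°. The button is at (379,157). I'll close the fingers and move above it.

Request:
send_rows(rows=[{"x":2.5,"y":0.5,"z":0,"roll":0,"claw":1},{"x":5,"y":1,"z":0,"roll":0,"claw":1},{"x":6.8,"y":1.4,"z":0,"roll":0,"claw":1},{"x":6.8,"y":1.4,"z":-4,"roll":0,"claw":1},{"x":6.8,"y":1.4,"z":-8,"roll":0,"claw":1}])

```text
clock: 31.37
eef_pos: [570.1, -67.5, 155.1]
tool_rot: [3.139, -0.002, 1.028]
force: [-0.2, 0.2, -0.7]
width: 0.1
```

Request:
send_rows(rows=[{"x":0,"y":0,"z":-3,"roll":0,"claw":1},{"x":0,"y":0,"z":-6,"roll":0,"claw":1},{"x":0,"y":0,"z":-8,"roll":0,"claw":1},{"x":0,"y":0,"z":-8,"roll":0,"claw":1},{"x":0,"y":0,"z":-8,"roll":0,"claw":1}])

```text
clock: 31.78
eef_pos: [566.6, -68.1, 74.6]
tool_rot: [-3.137, 0.002, 1.025]
force: [-0.3, -0.1, 0.5]
width: 0.1
```

Request:
send_rows(rows=[{"x":0.4,"y":-0.5,"z":-0.4,"roll":0,"claw":1},{"x":0.4,"y":-0.5,"z":-1,"roll":0,"claw":1},{"x":0.4,"y":-0.5,"z":-1.5,"roll":0,"claw":1},{"x":0.4,"y":-0.5,"z":-1.9,"roll":0,"claw":1},{"x":0.4,"y":-0.5,"z":-2.2,"roll":0,"claw":1}])

```text
clock: 32.2
eef_pos: [572.7, -73.4, 54.4]
tool_rot: [3.141, -0.001, 1.026]
force: [-0.6, -1.4, 4.1]
width: 0.0
```

Request:
send_rows(rows=[{"x":0,"y":0,"z":-0.1,"roll":0,"claw":1},{"x":0,"y":0,"z":-0.2,"roll":0,"claw":1},{"x":0,"y":0,"z":-0.3,"roll":0,"claw":1},{"x":0,"y":0,"z":-0.3,"roll":0,"claw":1}])

```text
clock: 32.53
eef_pos: [572.7, -73.4, 51.6]
tool_rot: [3.141, -0.001, 1.026]
force: [-0.4, 1.0, 4.7]
width: -0.4
```

Request:
send_rows(rows=[{"x":0,"y":0,"z":-0.1,"roll":0,"claw":1},{"x":0,"y":0,"z":-0.2,"roll":0,"claw":1},{"x":0,"y":0,"z":-0.3,"roll":0,"claw":1},{"x":0,"y":0,"z":-0.3,"roll":0,"claw":1}])

```text
clock: 32.87
eef_pos: [572.8, -73.5, 50.8]
tool_rot: [3.141, -0.002, 1.025]
force: [-4.8, 2.4, 23.2]
width: 0.2
```

The force jumped to 23 N at the stop, so the button is fully in. I'll retract and check everything.

Request:
send_rows(rows=[{"x":0,"y":0,"z":1,"roll":0,"claw":1},{"x":0,"y":0,"z":4,"roll":0,"claw":1},{"x":0,"y":0,"z":8,"roll":0,"claw":1},{"x":-2,"y":0,"z":12,"roll":0,"claw":1},{"x":-4,"y":-2,"z":16,"roll":0,"claw":1}])

```text
clock: 33.28
eef_pos: [536.4, -86.3, 200.7]
tool_rot: [-3.139, -0.001, 1.031]
force: [0.6, 1.2, -0.0]
width: -0.1
```

Request:
send_rows(rows=[{"x":-2,"y":-3,"z":3,"roll":0,"claw":1},{"x":-4,"y":-6,"z":6,"roll":0,"claw":1},{"x":-6,"y":-9,"z":9,"roll":0,"claw":1},{"x":-6,"y":-9,"z":9,"roll":0,"claw":1},{"x":-6,"y":-9,"z":9,"roll":0,"claw":1}])

```text
clock: 33.7
eef_pos: [475.5, -183.5, 292.6]
tool_rot: [3.137, -0.001, 1.019]
force: [1.4, 0.5, -0.5]
width: 0.1
```

```bash
python3 dial.py wrist pics/w12.png; python3 - <<'E'
from h import *
im,d,K,T=shot("wrist"); P=cloud(d,K,T); X,Y,Z=P[...,0],P[...,1],P[...,2]
for k in blobs((d>0)&(Z>42)&(Z<56)&(Y<-95)&(Y>-230)&(X>340)&(X<620),600): print("cake",k.sum(),cv2.minEnclosingCircle(P[k][:,:2].astype(np.float32)),np.median(Z[k]))
im,d,K,T=shot("side"); cv2.imwrite("pics/side2.png",im[180:420,200:520]); P=cloud(d,K,T); X,Y,Z=P[...,0],P[...,1],P[...,2]
for r in ctrl.place_of("side","turner_middle")[:2]: print("turner mid",r["confidence"],ray(r["uv"],K,T,7))
for k in blobs((d>0)&(Z>75)&(Z<100)&(Y<-330)&(X<620)&(X>380)&(im.max(-1)<90),60): print("bar",rect(P[k]),Z[k].max())
E
python3 -c "
import cv2;a=cv2.imread('pics/side2.png');b=cv2.imread('pics/w12.png');a=cv2.resize(a,(480,360));b=cv2.resize(b,(320,240));import numpy as np
o=np.zeros((360,800,3),np.uint8);o[:,:480]=a;o[:240,480:]=b;cv2.imwrite('pics/f.png',o)"
```

```text
[ 475.5 -183.5  292.6] [179.7  -0.   58.4] w 0.0745372888699689 [-0.28  0.49  0.89  1.86 -0.45  1.    0.25]
base 499.66259765625 -64.21923828125 31.883724212646484
red (np.int64(32), array([513.3, -42.6,  39.1]), np.float64(57.7))
grip 789 (array([499.7, -64.2]), array([37.3, 14.2]), 58.81)
ptr (np.int64(67), array([505. , -54.5,  67.8]), np.float64(61.1))
button 760 ((569.9628295898438, -73.23412322998047), 13.66348648071289) 45.67639434069443
cake 5846 ((489.19610595703125, -156.68121337890625), 41.93217849731445) 48.11581408886431
cake 5385 ((395.9178466796875, -145.5395050048828), 41.92939758300781) 48.19656552700633
turner mid 0.63 [517.97267982 -95.58615571   7.        ]
turner mid 0.6 [ 535.66183285 -384.33942569    7.        ]
bar (array([ 457., -402.]), array([100.1,  25.7]), 8.21) 97.35106342752158
```

View pics/f.png

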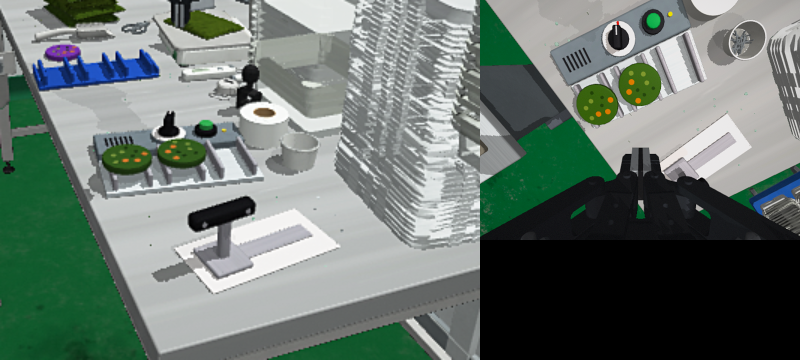

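Final view: both cakes are flat in lanes 0 and 1 and the rack is empty. The turner is standing on its mat, the dial is set, and the tub and roll show nothing out of place. The arm is clear, so I'm handing in.

```bash
python3 -c "
from cell import ctrl
print(ctrl.finish_job())"
```

```text
the job is handed in; nothing more can be done
None
```

I handed the job in after about 34 s of robot time. No verdict came back, so the results below are from my own last checks.

**What I did:** There were two cakes on the rack. I moved them with the turner to plate lanes 0 and 1, stood the turner back on its mat, turned the dial about 102° clockwise to the red mark, and pressed the button until it hit its stop.

**Last checks:**

| Item | Result |
|---|---|
| Cakes | Flat, tops at 48.1 and 48.2 mm, about 4 mm and 3 mm from their lane middles |
| Turner | Standing, its middle about 3 mm from the mat's middle by the handle bar's position |
| Dial | Pointer within 1–3° of the red mark (allowed 10°) |
| Button | Force rose from about 5 N to 23 N at about 6 mm of travel, so fully in; it has sprung back out |
| Tub and label roll | I never went near them and they look undisturbed, but I did not re-measure their positions |

**What disagreed:**
- The side camera's network put the turner's middle at the plate with its best guess. Its second guess and the depth fit both put it on the mat.
- The wrist camera shows a sideways offset of about 3 mm against the arm, which I allowed for.
- My first two move calls were refused for missing keys, and nothing moved.

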